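Set a slide press's stop screw to a setting block

TASK

Set the stop of the little slide press: lay the thicker of the two setting blocks on the press's base with its ring mark under the nose, then, with the driver's blade in the screw slot, turn the screw clockwise until the block just drags under the nose, that is until the sprung nose is pushed in about 2 mm and is never jammed fully home. Leave the block there under the nose, stand the driver upright in its stand again, fully down, and leave the thin block and the other things where they are.

Things in the scene. Friction and masses are not known exactly. Their poses are not given: they have to be found in the camera images.
- press: Small bench press, fixed: aluminium base 140 x 90 x 10 mm (x -80 to +60 mm), grey column at its rear from x +32 mm, a 36 mm wide arm reaching forward over the base (38 mm round boss at its end, underside 56 mm, top 76 mm above the worktop). Origin on the worktop on the screw's vertical axis; +x from the open front to the column, z up. The front is turned roughly to the robot.
- screw_slot (a point): Centre of the floor of the slot in the steel screw head on top of the press's arm, on the screw's axis, 80 mm above the worktop. Head 28 mm across; slot 7 mm deep, 7.5 mm wide (12.5 mm at the top), open at both ends; this point's x axis lies along the slot. The head turns but does not rise or sink.
- stop_screw (a joint): Turn of the screw, rad, 0 to 2.0, growing clockwise from above; starts at 0 to 0.35 and stays where left (0.06 N m). At 0 the slot lies along the press's x and the free nose tip is 39.5 mm above the worktop; each radian lowers it 5.73 mm. The thick block's top on the base is at 34 mm: gap 5.5 mm at 0; nose pushed in 2 mm at 1.31 rad.
- nose (a joint): How far the sprung nose is pushed up into its plunger, m: 0 free, 0.005 fully home. Spring 1.2 N per mm.
- nose_tip (a point): Lower end of the steel nose (10 mm round, straight below the screw) that hangs under the press's arm.
- thick_block_grip (a point): Thick setting block: steel bar 108 x 30 mm, 24 mm thick, lying flat, with a dark upright grip plate on its tail: 30 mm along the bar, 14 mm across it, 39 mm high above the bar. Point at the grip's centre, 46 mm above the bar's underside. x along the bar from tail to ring mark, z up; the ring mark is 75 mm ahead, the bar's free end 93 mm ahead, its tail end 15 mm behind. 130 to 210 g.
- thick_block_seat (a point): Ring mark, 15 mm round, on the thick block's top face, 18 mm from its free end; this point is the ring's centre. Axes as for its grip.
- thin_block_grip (a point): Thin setting block, the wrong one: the same shape but the bar is 12 mm thick. Point at its grip's centre, 22 mm above the bar's top.
- stand: Driver stand, fixed: grey block 60 x 60 mm, 58 mm high on a flat foot, with a square 26 mm hole straight down through it. Origin on the worktop under its centre, z up.
- stand_mouth (a point): Centre of the stand's hole at its top face, 58 mm above the worktop.
- driver_grip (a point): Flat-blade driver standing upright in the stand on its guard (44 mm round, 5 mm thick, underside 52 mm above the blade's end). Point in its black handle, 84 mm above the blade's end. Handle 36 mm (x) by 16 mm (y), from 57 to 106 mm above the blade's end. Blade 16 mm wide along x, 4 mm thick along y, parallel to the handle's flats. z up along the driver. 70 to 120 g.
- driver_tip (a point): Centre of the end of the driver's blade; axes as for its grip. In the stand it is 6 mm above the worktop.
- lens_pad: Bystander: small blue-covered pad 35 x 57 x 12 mm, left of the press.
- tally_counter: Bystander: round hand counter 56 x 52 x 19 mm, right of the press.
- lab_timer: Bystander: small timer 60 x 64 x 18 mm in front of the microscope.
- pen_1: Bystander: pen 145 mm long, 9 mm high, lying along the worktop's front edge.
- coverslip_pack: Bystander: flat pack 62 x 88 x 22 mm to the right of the microscope.

How it is judged:
On the way, in this order (a step that is already met when the one before it is completed fails the run):
1. the thick block lies on the press's base with its ring mark under the nose, the nose still free (horizontal distance between nose_tip and thick_block_seat below 0.01 m and z of thick_block_seat in the frame of press between 0.032 and 0.0365 m and value of joint nose below 0.0005 m), for 0.2 s.
2. with the driver's blade in the slot, the screw is turned until the nose bears on the block, pushed in by 0.8 to 3.4 mm (horizontal distance between nose_tip and thick_block_seat below 0.01 m and z of thick_block_seat in the frame of press between 0.032 and 0.0365 m and value of joint nose between 0.0008 and 0.0034 m and distance between driver_tip and screw_slot below 0.011 m), for 0.2 s.
At the end, for the whole second after the job is handed in: The thick block lies flat on the press's base with its ring mark within 10 mm of the nose's axis; the nose is pushed in 0.8 to 3.4 mm by the block; the driver stands upright (within 0.1 rad), fully down in the stand's hole (horizontal distance between nose_tip and thick_block_seat below 0.01 m and z of thick_block_seat in the frame of press between 0.032 and 0.0365 m and value of joint nose between 0.0008 and 0.0034 m and horizontal distance between driver_tip and stand_mouth below 0.012 m and z of driver_tip in the frame of stand below 0.01 m and angle between driver_tip's own z axis and vertical below 0.1 rad); the robot touches nothing.
It fails at once if the nose is jammed (pushed in more than 4.6 mm) (value of joint nose above 0.0046 m).
It fails at once if a bystander or the thin block is moved more than 30 mm (distance of any of thin_block_grip, lens_pad, tally_counter, lab_timer, pen_1, coverslip_pack from where it was at the start of the episode above 0.03 m).
It also fails if it takes over 64 s, if anything falls off the work surface, if the arm or the gripper's body presses on something with over 40 N, if the wrist force passes 120 N, or if a joint passes its speed limit or range.

ROBOT

A 6-joint arm with a two-finger parallel gripper is mounted at the origin on a cart in front of the work surface, level with it; the furniture and walls round the work are solid. World frame = base frame: x ahead of the robot, y to its left, z up, the work surface at z = 0. Lengths are in m, angles in rad, forces in N, time in s.
With the tool pointing down it reaches from about 0.25 to 0.775 m from the base axis. Payload 4 kg.
Tool frame: the origin (TCP) lies between the finger pads; the fingertips stand 14 mm ahead of it and the grasp point (between the pads) lies 5 mm behind it (robot.tips_ahead is the distance from the TCP to the fingertips, in m); z points along the fingers, y is the direction in which the jaws open and shut (so a half turn about z gives the same grasp; the last joint's range is limited). The gripper opens to 94 mm and grips with 3 to 60 N. Pads are 16 mm wide; open, the fingers measure 119 mm over their backs; the gripper's body (75 mm by 177 mm) begins 78 mm behind the grasp point.
Start: joints at [1.023, 0.087, 1.371, -0, 1.684, -0.103], TCP at [0.237, 0.496, 0.19] pointing down, gripper open.
Joint ranges: [-3.1, 3.1], [-0.76, 2.03], [0.27, 2.55], [-1.08, 4.22], [0.17, 2.65], [-2.57, 2.57]. Speed limits (rad/s): [2.79, 2.79, 3.14, 3.14, 3.14, 3.14].

INTERFACE

Orientations are given as [roll, pitch, yaw] about the fixed x, y, z axes, in that order (R = Rz(yaw) Ry(pitch) Rx(roll)).
In Python, from bench import robot, optics, job gives the robot as it stands.
- The arm moves only by the tool apply_moves, never from a script. Its argument "moves" is a list of rows, each a list of 3 entries, a list of its own where there are three numbers: the shift along the tool's x, y, z in cm, then the turn, a rotation vector about the tool's x, y, z in rad, then the opening, from 0 (shut) to 1 (fully open). In form: [[[tx, ty, tz], [rx, ry, rz], grip], ...]. A call has exactly 10 rows; each row is the pose to reach, as a shift and turn from the pose commanded when the call began, along the tool's axes at that moment; what a row does not reach only later rows make up. A row lasts 1/12 s, in which the tool goes at most 41.7 mm and 7.16 degrees, less where a joint would pass 70% of its speed; a pose out of reach is approached as far as the arm can. A call with a gripper value outside its range is refused whole. The fingers move at their own pace and stop on an object; the grip force is fixed at half the most. Time passes only in rows, so rows that repeat a pose let the fingers close, or fill a call up. It gives the time, the measured TCP pose, the force and the opening at its end, in the units of the state.
- robot.get_obs(): the state, without advancing time (a new reading comes with each control period).
- optics.snapshot(name): name is "scene" or "top" or "wrist"; returns the picture (480x640x3 uint8, red, green, blue); there is no depth.
- optics.get_calibration(name): a dict with "fx", "fy", "cx", "cy" (pixels), "k1" (the pictures are not rectified: a ray, as slopes to the right and down, at radius r is drawn at 1 + k1 r^2 times it, then the intrinsics apply), "rvec" (rotation vector, rad) and "tvec" (3), from world to camera coordinates, as OpenCV has them. Camera axes: x right, y down, z forward; pixel columns grow to the right and rows downward; lengths in m; the calibration is good to about 2 mm. A picture is of the moment at which its call begins: read the wrist's pose just before it. get_calibration takes no time and is no camera call; for the wrist camera it gives the pose at the moment of the call.
- job.close_job(): hands the job in, once; it reports no verdict.
The state is a dict: "time": time; "joint_positions": joint angles; "qvel": joint speeds; "joint_torque": joint torques, N m; "tool_pos": TCP position; "ee_rot": TCP orientation; "wrist_force": force on the tool from outside, world axes, zero at the start; "wrist_torque": the same for the moment, N m; "width": finger opening in m.
Only numpy, scipy, OpenCV 4.12 (cv2) and the standard library are available. Lean on these libraries where they do the work, as an engineer would, in place of code of your own. Each camera call takes 0.05 s, during which the arm holds its last target.

## Working session

There is one attempt and no reset: what is moved stays moved. The work goes in short steps, Python scripts to look and compute and a tool call to move; the robot and the scene stay as the last step left them, time stands still between calls to the robot, and variables do not carry over. Pictures are saved under pics/ and viewed, and the job is handed in when it is done.

Besides the shell and the picture viewer there is one more tool, called after ">>>" by a JSON object that holds its "fn" and its "kwargs", one argument or row to a line. apply_moves: Moves the arm, as the interface text tells. Its arguments: {"type":"object","properties":{"moves":{"type":"array"}},"required":["moves"]}

```bash
ls; mkdir -p pics
python3 - <<'E'
from bench import robot, optics, job
import cv2
print(robot.get_obs())
for n in ["scene","top","wrist"]:
    c=optics.get_calibration(n); print(n,c)
    cv2.imwrite(f"pics/{n}0.png",optics.snapshot(n)[:,:,::-1])
E
```

```text
pics
{'time': 0.0, 'joint_positions': array([ 1.02288624e+00,  8.79502496e-02,  1.37223131e+00, -2.32650291e-05,
        1.68358700e+00, -1.03130336e-01]), 'qvel': array([ 0.0005082 ,  0.00104204, -0.00016607, -0.00121784, -0.00056696,
        0.0009057 ]), 'joint_torque': array([-2.70630371e-04, -3.40184569e+01, -3.02418852e+01,  7.16557726e-02,
        3.32417025e-02, -1.67322992e-04]), 'tool_pos': array([0.23636903, 0.49598296, 0.18901845]), 'ee_rot': array([-3.13942593e+00, -2.01003576e-04,  2.69681009e+00]), 'wrist_force': array([ 0.31777616,  0.30625775, -0.67395618]), 'wrist_torque': array([-0.01043799,  0.01453985, -0.01857956]), 'width': 0.09378886803047222}
scene {'fx': 618.96419707334, 'fy': 618.96419707334, 'cx': 317.2400017180607, 'cy': 235.5035463787777, 'k1': -0.17269226283411362, 'rvec': array([ 2.23800948, -0.85745692,  0.3593389 ]), 'tvec': array([-0.37779866,  0.3192456 ,  1.44419082])}
top {'fx': 514.038573805744, 'fy': 514.038573805744, 'cx': 323.14157990718167, 'cy': 235.4240007367192, 'k1': 0.03755498823446263, 'rvec': array([ 2.16869449, -2.04238394,  0.22177813]), 'tvec': array([-0.01157921,  0.53809148,  1.14302596])}
wrist {'fx': 346.01254209613427, 'fy': 346.01254209613427, 'cx': 320.0635102536996, 'cy': 243.0419493220448, 'k1': 0.008940606765361825, 'rvec': array([-2.4408206 , -1.54268969, -0.22207359]), 'tvec': array([-0.54787996, -0.03070401,  0.3933219 ])}
```

View pics/scene0.png

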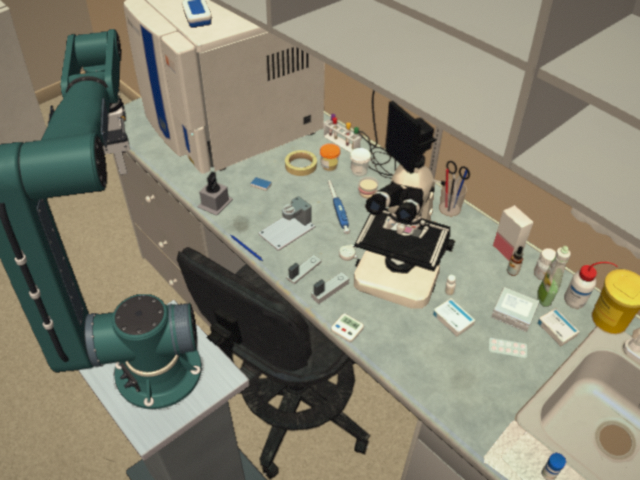

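View pics/top0.png

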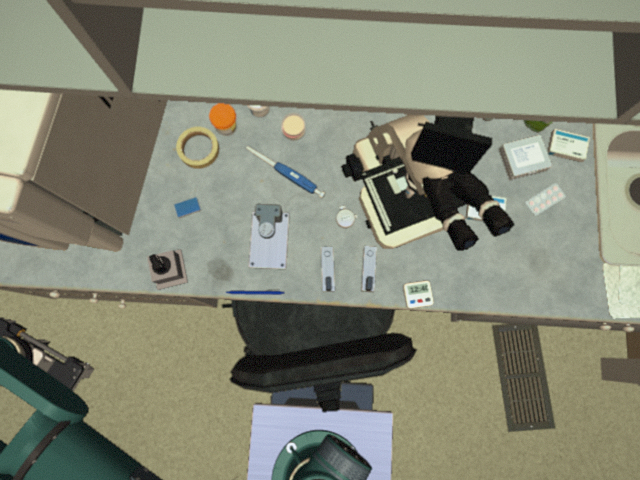

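View pics/wrist0.png

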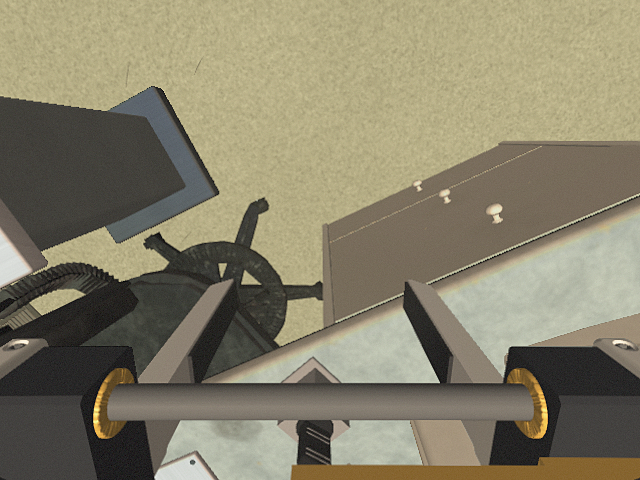

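The scene view shows the stand with the driver at about (213,193), the press at (290,225) and the two blocks at (303,268) and (330,287). In the top view these are at (163,266), (268,235), (328,268) and (369,268). Next I'll zoom in.

```bash
cat > h.py <<'E'
import numpy as np, cv2
from bench import robot, optics
from scipy.spatial.transform import Rotation as R
def cal(n): return optics.get_calibration(n)
def proj(c,P):
    P=np.atleast_2d(P); Rm=cv2.Rodrigues(c['rvec'])[0]
    q=P@Rm.T+c['tvec']; s=q[:,:2]/q[:,2:]; r2=(s**2).sum(1,keepdims=True)
    s=s*(1+c['k1']*r2)
    return s*[c['fx'],c['fy']]+[c['cx'],c['cy']]
def ray(c,uv):
    d=(np.array(uv,float)-[c['cx'],c['cy']])/[c['fx'],c['fy']]
    s=d.copy()
    for _ in range(20): s=d/(1+c['k1']*(s@s))
    Rm=cv2.Rodrigues(c['rvec'])[0]
    return -Rm.T@c['tvec'], Rm.T@np.array([s[0],s[1],1])
def onz(c,uv,z):
    o,d=ray(c,uv); return o+d*(z-o[2])/d[2]
def tri(obs):
    A=np.zeros((3,3));b=np.zeros(3)
    for c,uv in obs:
        o,d=ray(c,uv); d/=np.linalg.norm(d); M=np.eye(3)-np.outer(d,d); A+=M;b+=M@o
    return np.linalg.solve(A,b)
def crop(src,name,x0,y0,w,h,k):
    im=cv2.imread(src)[y0:y0+h,x0:x0+w]; cv2.imwrite(name,cv2.resize(im,None,fx=k,fy=k,interpolation=cv2.INTER_CUBIC))
E
python3 - <<'E'
from h import *
crop("pics/top0.png","pics/t_a.png",235,195,150,105,5)
crop("pics/top0.png","pics/t_b.png",140,235,60,60,8)
crop("pics/scene0.png","pics/s_a.png",190,160,170,150,4)
E
```

```text
(no output)
```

View pics/t_a.png

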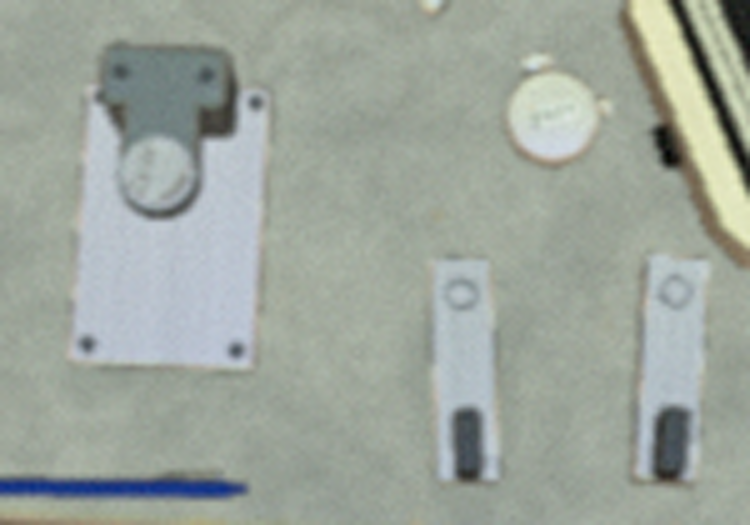

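View pics/t_b.png

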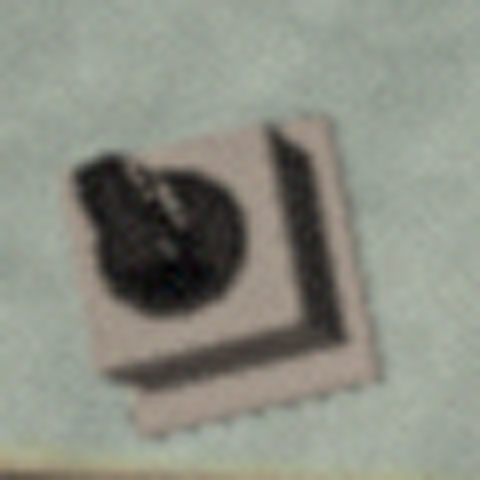

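View pics/s_a.png

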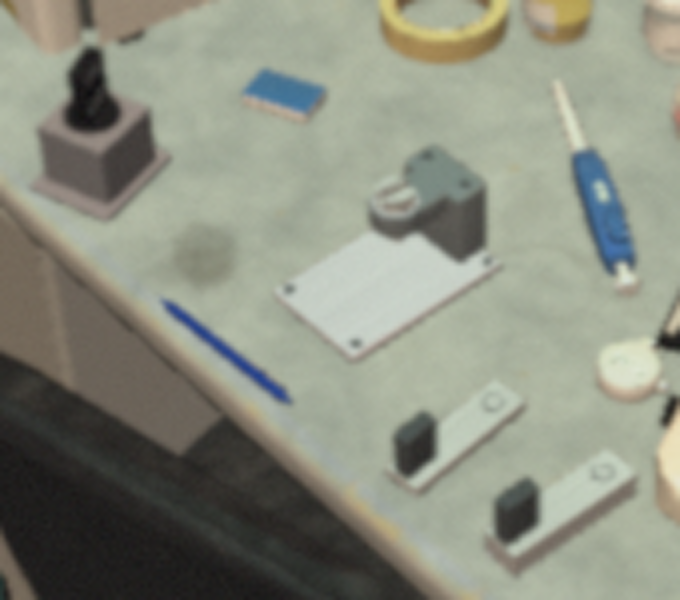

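Run:
```python
from h import *
t=cal('top'); s=cal('scene')
T=lambda x,y,x0=235,y0=195,k=5:((x+.5)/k-.5+x0,(y+.5)/k-.5+y0)
np.set_printoptions(precision=4,suppress=True)
S=lambda x,y:T(x,y,190,160,4)
print("press base corners z=.01", [onz(t,T(*p),.01)[:2] for p in [(88,88),(268,92),(255,368),(70,360)]])
print("screw head top z~.087", onz(t,T(160,171),.087), 'tri',tri([(t,T(160,171)),(s,S(398,198))]))
for nm,c,g,c2,g2 in [('L',(462,294),(467,408),(494,401),(416,416)),('R',(676,291),(673,408),(604,470),(519,482))]:
    print(nm,'ring tri',tri([(t,T(*c)),(s,S(*c2))]),'z.024',onz(t,T(*c),.024),'z.012',onz(t,T(*c),.012),'tail top edge of grip tri',tri([(t,T(*g)),(s,S(*g2))]))
print('R bar front corners', [onz(t,T(*p),.024)[:2] for p in [(648,257),(709,259),(693,480),(634,478)]])
print('L bar corners', [onz(t,T(*p),.012)[:2] for p in [(433,260),(490,260),(498,480),(438,478)]])
B=lambda x,y:T(x,y,140,235,8)
print('stand top corners',[onz(t,B(*p),.058)[:2] for p in [(72,175),(265,125),(303,328),(105,372)]])
print('guard', onz(t,B(172,242),.061), 'handle top tri',tri([(t,B(100,175)),(s,S(92,57))]))
print('handle top z.112',onz(t,B(102,175),.112))
```

```text
press base corners z=.01 [array([0.5959, 0.1984]), array([0.5993, 0.1102]), array([0.4625, 0.1062]), array([0.4611, 0.195 ])]
screw head top z~.087 [0.5392 0.1501 0.087 ] tri [0.5405 0.1515 0.0787]
L ring tri [0.5034 0.0096 0.0128] z.024 [0.5019 0.0093 0.024 ] z.012 [0.5041 0.0093 0.012 ] tail top edge of grip tri [0.4391 0.0068 0.0493]
R ring tri [ 0.5088 -0.0922  0.0254] z.024 [ 0.5095 -0.0926  0.024 ] z.012 [ 0.5118 -0.0936  0.012 ] tail top edge of grip tri [ 0.4435 -0.0875  0.0622]
R bar front corners [array([ 0.5252, -0.0785]), array([ 0.526 , -0.1077]), array([ 0.4199, -0.1041]), array([ 0.4192, -0.0765])]
L bar corners [array([0.5199, 0.0242]), array([ 0.5216, -0.0033]), array([ 0.4157, -0.013 ]), array([0.4149, 0.0155])]
stand top corners [array([0.4641, 0.4192]), array([0.482 , 0.3659]), array([0.4239, 0.3479]), array([0.4081, 0.4023])]
guard [0.446  0.3872 0.061 ] handle top tri [0.4573 0.3974 0.0998]
handle top z.112 [0.4563 0.3921 0.112 ]
```

```bash
cat >> h.py <<'E'
np.set_printoptions(precision=4,suppress=True)
def mv(pos,yaw,tilt=(0,0)):
    o=robot.get_obs(); p=o['tool_pos']; Rt=R.from_euler('xyz',o['ee_rot'])
    d=Rt.inv().apply(np.array(pos)-p)*100
    Rg=R.from_euler('xyz',[np.pi,0,yaw])
    rv=(Rt.inv()*Rg).as_rotvec()
    print('t',o['time'],'pos',p,'rot',o['ee_rot'],'F',o['wrist_force'],'w',o['width'])
    print('shift cm',d,'rot',rv)
def cam():
    o=robot.get_obs();c=cal('wrist');Rt=R.from_euler('xyz',o['ee_rot'])
    Rm=cv2.Rodrigues(c['rvec'])[0]; cp=-Rm.T@c['tvec']
    print('cam pos',cp,'in tool',Rt.inv().apply(cp-o['tool_pos']),'axis in tool',Rt.inv().apply(Rm[2]),'campx',Rt.inv().apply(Rm[0]))
E
python3 -c "
from h import *
cam()
mv([.4336,-.0907,.15],np.pi-.026)"
```

```text
cam pos [0.1608 0.5311 0.3847] in tool [ 0.0833 -0.0012 -0.1954] axis in tool [-0.2856  0.0001  0.9584] campx [0.001  1.     0.0002]
t 0.15 pos [0.2364 0.4961 0.1893] rot [-3.1399 -0.0002  2.6968] F [-0.0971  0.5121 -0.1525] w 0.09419886242531554
shift cm [-43.0484 -44.4794   3.9959] rot [-0.0016 -0.0005 -0.4188]
```

>>> {"fn": "apply_moves", "kwargs": {
  "moves": [
    [[-43,-44.5,0],[0,0,-0.42],1],
    [[-43,-44.5,0],[0,0,-0.42],1],
    [[-43,-44.5,0],[0,0,-0.42],1],
    [[-43,-44.5,0],[0,0,-0.42],1],
    [[-43,-44.5,0],[0,0,-0.42],1],
    [[-43,-44.5,0],[0,0,-0.42],1],
    [[-43,-44.5,0],[0,0,-0.42],1],
    [[-43,-44.5,0],[0,0,-0.42],1],
    [[-43,-44.5,0],[0,0,-0.42],1],
    [[-43,-44.5,0],[0,0,-0.42],1]
  ]
}}

```text
time: 0.98
tool_pos: [0.3672, 0.1054, 0.1902]
ee_rot: [3.141, 0.001, 3.117]
wrist_force: [1.0, 0.4, 1.1]
width: 0.0941
```

```bash
python3 -c "
from h import *
c=cal('wrist')
cv2.imwrite('pics/w1.png',optics.snapshot('wrist')[:,:,::-1])
import pickle;pickle.dump(c,open('w1.pkl','wb'))
mv([.4336,-.0907,.10],np.pi-.026)"
```

```text
t 1.0333 pos [0.3697 0.0976 0.19  ] rot [-3.1348  0.0021  3.1056] F [ 1.397  -2.4506  0.7659] w 0.09411723952723061
shift cm [ -7.0456 -18.5259   9.1394] rot [-0.0068  0.002  -0.01  ]
```

View pics/w1.png

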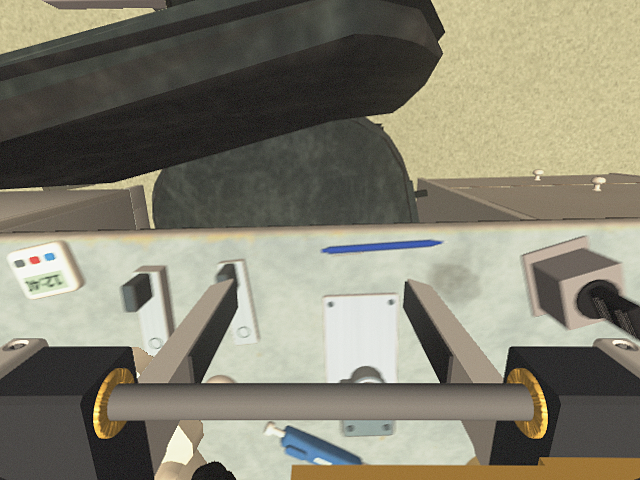

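The wrist view shows the press plate at (360,350), the thick block at (150,300) on the far left, the thin block at (238,300) and the stand at (580,285), which matches the map. I'll carry on to above the thick block.

>>> {"fn": "apply_moves", "kwargs": {
  "moves": [
    [[-2.5,-6,0],[0,0,-0.01],1],
    [[-5,-12.5,0],[0,0,-0.01],1],
    [[-7,-18.5,0],[0,0,-0.01],1],
    [[-7,-18.5,3],[0,0,-0.01],1],
    [[-7,-18.5,6],[0,0,-0.01],1],
    [[-7,-18.5,8],[0,0,-0.01],1],
    [[-7,-18.5,9],[0,0,-0.01],1],
    [[-7,-18.5,9],[0,0,-0.01],1],
    [[-7,-18.5,9],[0,0,-0.01],1],
    [[-7,-18.5,9],[0,0,-0.01],1]
  ]
}}

```text
time: 1.87
tool_pos: [0.4338, -0.0787, 0.1023]
ee_rot: [-3.141, 0.003, 3.129]
wrist_force: [-0.4, -0.3, 0.1]
width: 0.094
```

```bash
python3 -c "
from h import *
c=cal('wrist')
cv2.imwrite('pics/w2.png',optics.snapshot('wrist')[:,:,::-1])
mv([.4336,-.0907,.045],np.pi-.026)
print(proj(c,[[.4336,-.0907,.063],[.5086,-.0926,.024]]))"
```

```text
t 1.9167 pos [ 0.434  -0.0788  0.1026] rot [-3.1406  0.0042  3.1286] F [0.5813 0.5585 0.2647] w 0.09401522928757891
shift cm [ 0.0536 -1.1867  5.7644] rot [-0.0009  0.0042  0.013 ]
[[305.0072 261.4387]
 [306.8231 326.0443]]
```

View pics/w2.png

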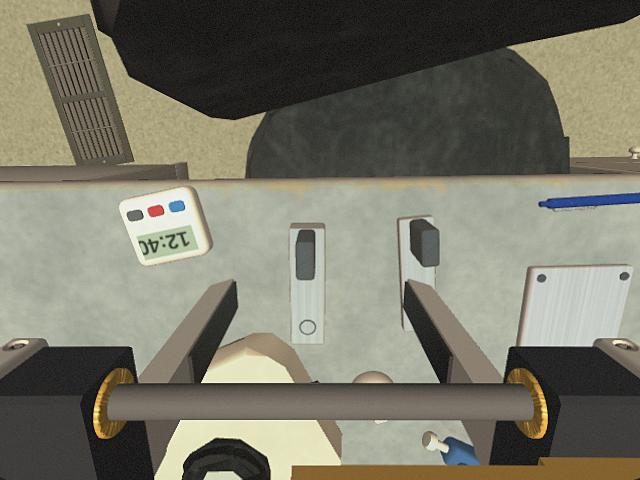

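The ring is at (307.5,327), and my map predicted (306.8,326). The thick block is confirmed, so I'll descend and grip.

>>> {"fn": "apply_moves", "kwargs": {
  "moves": [
    [[0,-1.2,1],[0,0,0.013],1],
    [[0,-1.2,2.5],[0,0,0.013],1],
    [[0,-1.2,4.5],[0,0,0.013],1],
    [[0,-1.2,5.7],[0,0,0.013],1],
    [[0,-1.2,5.7],[0,0,0.013],1],
    [[0,-1.2,5.7],[0,0,0.013],0],
    [[0,-1.2,5.7],[0,0,0.013],0],
    [[0,-1.2,5.7],[0,0,0.013],0],
    [[0,-1.2,5.7],[0,0,0.013],0],
    [[0,-1.2,5.7],[0,0,0.013],0]
  ]
}}

```text
time: 2.75
tool_pos: [0.4332, -0.0915, 0.0442]
ee_rot: [-3.141, 0.002, 3.114]
wrist_force: [0.2, -0.2, 0.9]
width: 0.0643
```

```bash
python3 -c "
from h import *
mv([.434,-.0907,.045],np.pi-.026)
"
```

```text
t 2.75 pos [ 0.4332 -0.0915  0.0442] rot [-3.1411  0.0019  3.1139] F [ 0.1532 -0.1562  0.8989] w 0.06426945105144495
shift cm [-0.0809  0.0871 -0.0783] rot [-0.0005  0.0019 -0.0016]
```

>>> {"fn": "apply_moves", "kwargs": {
  "moves": [
    [[0,0,0],[0,0,0],0],
    [[0,0,0],[0,0,0],0],
    [[0,0,0],[0,0,0],0],
    [[0,0,0],[0,0,0],0],
    [[0,0,0],[0,0,0],0],
    [[0,0,0],[0,0,0],0],
    [[0,0,0],[0,0,0],0],
    [[0,0,0],[0,0,0],0],
    [[0,0,0],[0,0,0],0],
    [[0,0,0],[0,0,0],0]
  ]
}}

```text
time: 3.58
tool_pos: [0.4325, -0.0913, 0.0432]
ee_rot: [3.141, 0.0, 3.114]
wrist_force: [-0.6, 0.7, 0.2]
width: 0.0134
```

```bash
python3 -c "
from h import *
mv([.4332,-.0915,.105],np.pi+.027)
"
```

```text
t 3.5833 pos [ 0.4325 -0.0913  0.0432] rot [3.1413 0.     3.1138] F [-0.5892  0.6847  0.1959] w 0.013356488110309189
shift cm [-0.0728 -0.0174 -6.1808] rot [ 0.0003  0.     -0.0548]
```

```bash
python3 -c "
from h import *
mv([.4,.1475,.105],np.pi+.027)
"
```

```text
t 3.5833 pos [ 0.4325 -0.0913  0.0432] rot [3.1413 0.     3.1138] F [-0.5892  0.6847  0.1959] w 0.013356488110309189
shift cm [ 3.9093 23.7812 -6.1742] rot [ 0.0003  0.     -0.0548]
```

>>> {"fn": "apply_moves", "kwargs": {
  "moves": [
    [[0,0,-2],[0,0,0],0],
    [[0,0,-4.5],[0,0,0],0],
    [[0.5,2,-6.2],[0,0,-0.01],0],
    [[1.3,6,-6.2],[0,0,-0.02],0],
    [[2,10,-6.2],[0,0,-0.03],0],
    [[2.8,14,-6.2],[0,0,-0.04],0],
    [[3.4,18,-6.2],[0,0,-0.05],0],
    [[3.8,21.5,-6.2],[0,0,-0.055],0],
    [[3.9,23.8,-6.2],[0,0,-0.055],0],
    [[3.9,23.8,-6.2],[0,0,-0.055],0]
  ]
}}

```text
time: 4.42
tool_pos: [0.3991, 0.1513, 0.1048]
ee_rot: [3.14, -0.001, -3.109]
wrist_force: [-0.6, -0.3, -2.3]
width: 0.0128
```

>>> {"fn": "apply_moves", "kwargs": {
  "moves": [
    [[0,0,0],[0,0,0],0],
    [[0,0,0],[0,0,0],0],
    [[0,0,0],[0,0,0],0],
    [[0,0,0],[0,0,0],0],
    [[0,0,0],[0,0,0],0],
    [[0,0,0],[0,0,0],0],
    [[0,0,0],[0,0,0],0],
    [[0,0,0],[0,0,0],0],
    [[0,0,0],[0,0,0],0],
    [[0,0,0],[0,0,0],0]
  ]
}}

```text
time: 5.25
tool_pos: [0.4001, 0.1475, 0.1052]
ee_rot: [3.142, 0.0, -3.115]
wrist_force: [-1.0, -0.3, -1.4]
width: 0.0136
```

```bash
python3 -c "
from h import *
c=cal('wrist')
cv2.imwrite('pics/w3.png',optics.snapshot('wrist')[:,:,::-1])
import pickle;pickle.dump(c,open('w3.pkl','wb'))
mv([.4,.1475,.0555],np.pi+.027)
p=robot.get_obs()['tool_pos']
print(proj(c,[p+[.075,0.002,.024-.043]]))
cv2.imwrite('pics/s3.png',optics.snapshot('scene')[:,:,::-1])
cv2.imwrite('pics/t3.png',optics.snapshot('top')[:,:,::-1])
crop('pics/s3.png','pics/s3c.png',220,170,160,120,5)
crop('pics/t3.png','pics/t3c.png',220,180,120,120,5)
"
```

```text
t 5.3 pos [0.4001 0.1476 0.1052] rot [ 3.1415  0.0001 -3.1144] F [ 0.2172 -0.3191 -1.1117] w 0.013720321214873144
shift cm [ 0.0121 -0.0085  4.9746] rot [0.0001 0.0001 0.0002]
[[321.5368 368.8892]]
```

View pics/w3.png

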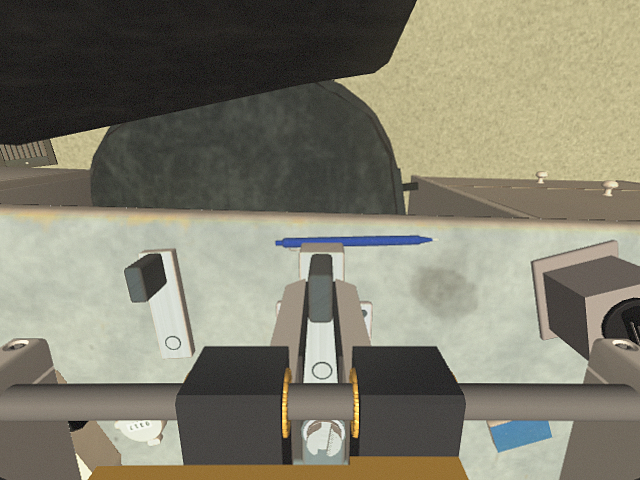

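View pics/s3c.png

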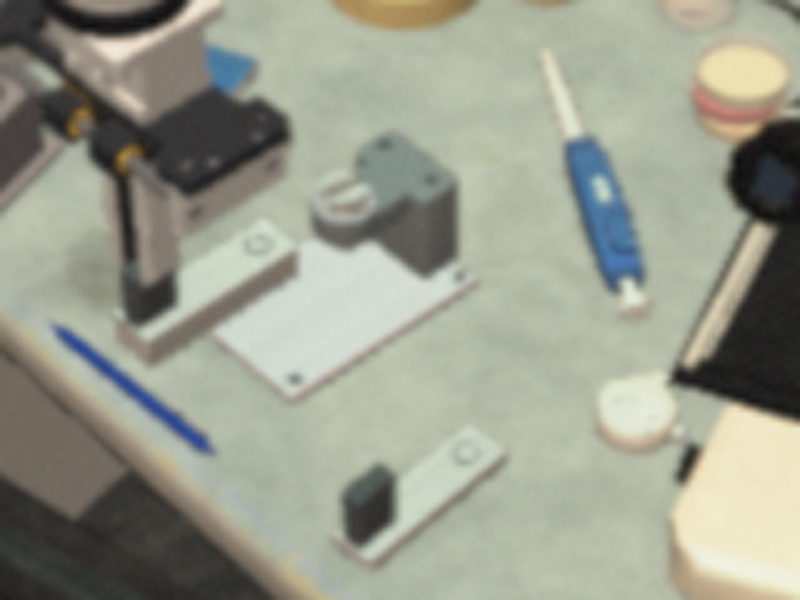

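View pics/t3c.png

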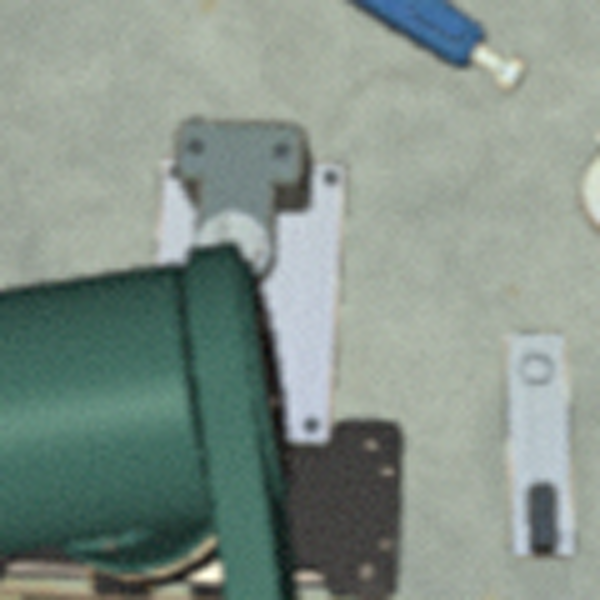

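The block is held level. Its ring is at (321.5,370), and I predicted (321.5,369). The screw head shows at about (323,437) in the wrist view.

```bash
python3 -c "
from h import *
import pickle
c=pickle.load(open('w3.pkl','rb'))
crop('pics/w3.png','pics/w3c.png',270,400,110,80,7)
print(onz(c,(323,437),.087), onz(c,(321.5,370),.0862))
print(proj(c,[[.54,.151,.087]]))
"
```

```text
[0.5357 0.1525 0.087 ] [0.4761 0.1496 0.0862]
[[320.917  441.3792]]
```

View pics/w3c.png

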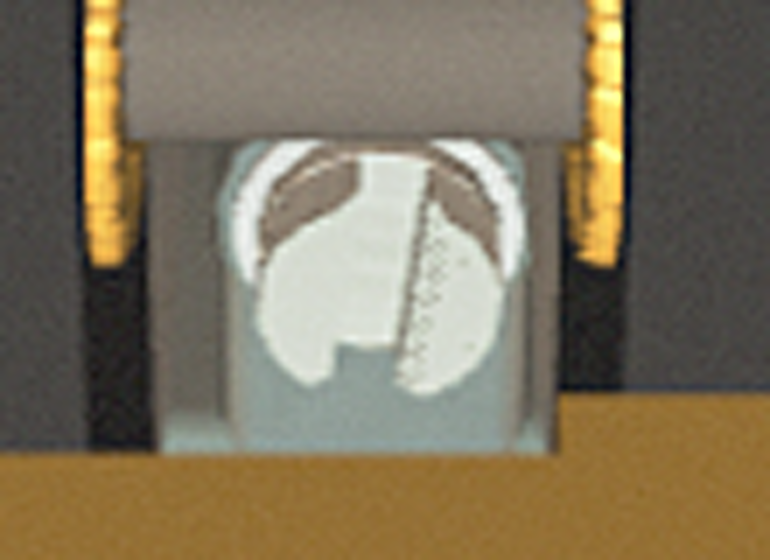

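>>> {"fn": "apply_moves", "kwargs": {
  "moves": [
    [[0,0.1,2],[0,0,0],0],
    [[0,0.1,4],[0,0,0],0],
    [[0,0.1,5],[0,0,0],0],
    [[0,0.1,5.05],[0,0,0],0],
    [[0,0.1,5.05],[0,0,0],0],
    [[0,0.1,5.05],[0,0,0],0],
    [[0,0.1,5.05],[0,0,0],0],
    [[0,0.1,5.05],[0,0,0],0],
    [[0,0.1,5.05],[0,0,0],0],
    [[0,0.1,5.05],[0,0,0],0]
  ]
}}

```text
time: 6.23
tool_pos: [0.4003, 0.1487, 0.0552]
ee_rot: [3.141, 0.001, -3.114]
wrist_force: [-0.8, 0.0, -1.7]
width: 0.0133
```

```bash
python3 -c "
from h import *
mv([.463,.150,.0545],np.pi+.027)
cv2.imwrite('pics/s4.png',optics.snapshot('scene')[:,:,::-1])
crop('pics/s4.png','pics/s4c.png',220,180,120,90,6)
"
```

```text
t 6.2333 pos [0.4003 0.1487 0.0552] rot [ 3.1414  0.0008 -3.1144] F [-0.8067  0.0103 -1.6694] w 0.013257751595720377
shift cm [-6.2668 -0.0354  0.0698] rot [0.0002 0.0008 0.0002]
```

View pics/s4c.png

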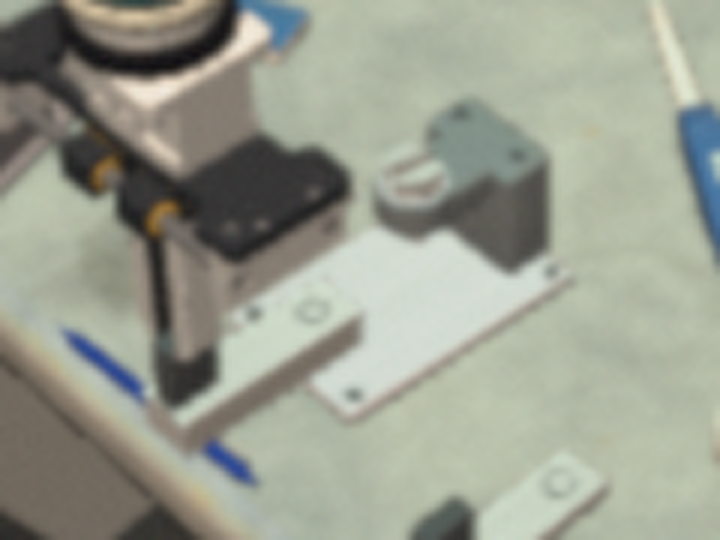

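The bar is just over the base, clear of the pen and lined up with the press. I'll slide it in.

>>> {"fn": "apply_moves", "kwargs": {
  "moves": [
    [[-0.6,0,0.05],[0,0,0],0],
    [[-1.6,0,0.05],[0,0,0],0],
    [[-2.8,-0.02,0.05],[0,0,0],0],
    [[-4,-0.03,0.05],[0,0,0],0],
    [[-5,-0.04,0.05],[0,0,0],0],
    [[-5.8,-0.04,0.05],[0,0,0],0],
    [[-6.27,-0.04,0.05],[0,0,0],0],
    [[-6.27,-0.04,0.05],[0,0,0],0],
    [[-6.27,-0.04,0.05],[0,0,0],0],
    [[-6.27,-0.04,0.05],[0,0,0],0]
  ]
}}

```text
time: 7.12
tool_pos: [0.4624, 0.1499, 0.0541]
ee_rot: [3.142, -0.001, -3.114]
wrist_force: [-0.3, 0.7, -1.7]
width: 0.0135
```

```bash
python3 -c "
from h import *
mv([.463,.150,.0532],np.pi+.027)
"
```

```text
t 7.1167 pos [0.4624 0.1499 0.0541] rot [ 3.1416 -0.0006 -3.1143] F [-0.3059  0.7023 -1.6546] w 0.013548585831965679
shift cm [-0.0627  0.0084  0.089 ] rot [ 0.     -0.0006  0.0003]
```

Now I'll lower it the last millimetre and look at the force before releasing.

>>> {"fn": "apply_moves", "kwargs": {
  "moves": [
    [[-0.06,0,0.05],[0,0,0],0],
    [[-0.06,0,0.1],[0,0,0],0],
    [[-0.06,0,0.12],[0,0,0],0],
    [[-0.06,0,0.12],[0,0,0],0],
    [[-0.06,0,0.12],[0,0,0],0],
    [[-0.06,0,0.12],[0,0,0],0],
    [[-0.06,0,0.12],[0,0,0],0],
    [[-0.06,0,0.12],[0,0,0],0],
    [[-0.06,0,0.12],[0,0,0],0],
    [[-0.06,0,0.12],[0,0,0],0]
  ]
}}

```text
time: 7.95
tool_pos: [0.4633, 0.15, 0.0532]
ee_rot: [3.141, -0.0, -3.114]
wrist_force: [-1.4, 0.6, 0.6]
width: 0.0132
```

>>> {"fn": "apply_moves", "kwargs": {
  "moves": [
    [[0,0,0],[0,0,0],0.4],
    [[0,0,0],[0,0,0],0.4],
    [[0,0,0],[0,0,0],0.4],
    [[0,0,0],[0,0,0],0.4],
    [[0,0,0],[0,0,0],0.4],
    [[0,0,0],[0,0,0],0.4],
    [[0,0,-2],[0,0,0],0.4],
    [[0,0,-5],[0,0,0],0.4],
    [[0,0,-8],[0,0,0],0.4],
    [[0,0,-10],[0,0,0],0.4]
  ]
}}

```text
time: 8.78
tool_pos: [0.4643, 0.1501, 0.156]
ee_rot: [3.141, 0.003, -3.114]
wrist_force: [1.2, -0.2, 0.6]
width: 0.0378
```

```bash
python3 -c "
from h import *
import pickle
c=cal('wrist')
cv2.imwrite('pics/w5.png',optics.snapshot('wrist')[:,:,::-1])
pickle.dump(c,open('w5.pkl','wb'))
cv2.imwrite('pics/s5.png',optics.snapshot('scene')[:,:,::-1])
crop('pics/s5.png','pics/s5c.png',220,180,120,90,6)
mv([.44,.15,.24],np.pi+.027)
"
```

```text
t 8.8833 pos [0.4661 0.1504 0.1577] rot [ 3.14    0.0092 -3.1144] F [1.7649 1.0303 0.6156] w 0.037295177591837585
shift cm [ 2.536   0.0396 -8.251 ] rot [0.0016 0.0092 0.0002]
```

View pics/w5.png

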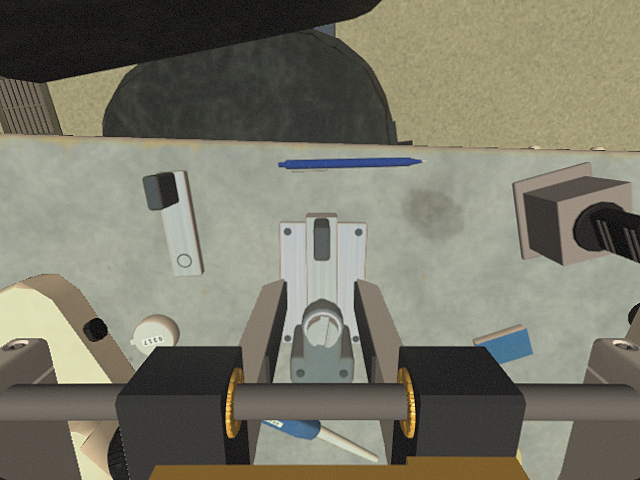

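View pics/s5c.png

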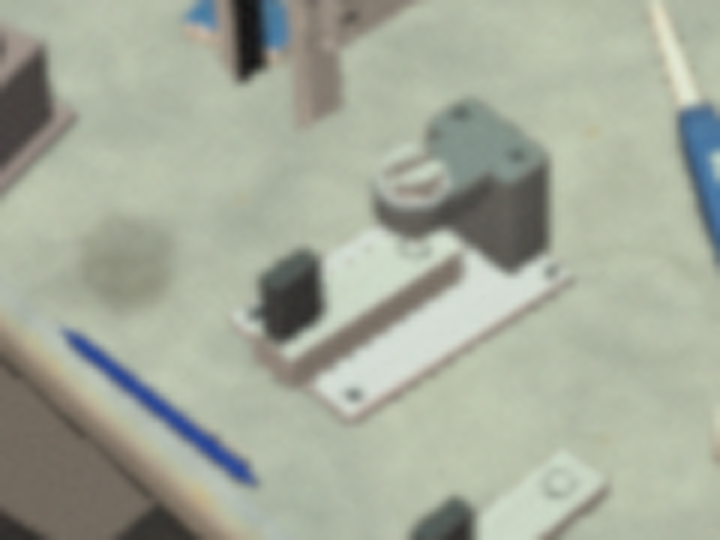

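The block lies on the base with its ring just visible under the boss at s5c (415,246). The screw head is in plain view at w5 (325,327). I'll measure both.

```bash
python3 -c "
from h import *
import pickle
c=pickle.load(open('w5.pkl','rb')); s=cal('scene')
T=lambda x,y,x0,y0,k:((x+.5)/k-.5+x0,(y+.5)/k-.5+y0)
print('ring',onz(s,T(415,246,220,180,6),.034))
print('bar end right corner', onz(s,T(466,258,220,180,6),.034), 'tail right', onz(s,T(292,358,220,180,6),.034))
crop('pics/w5.png','pics/w5c.png',285,200,80,190,4)
crop('pics/w5.png','pics/w5d.png',295,290,60,60,10)
crop('pics/w5.png','pics/w5e.png',500,150,140,130,5)
"
```

```text
ring [0.5385 0.1533 0.034 ]
bar end right corner [0.5512 0.1312 0.034 ] tail right [0.4488 0.1347 0.034 ]
```

View pics/w5d.png

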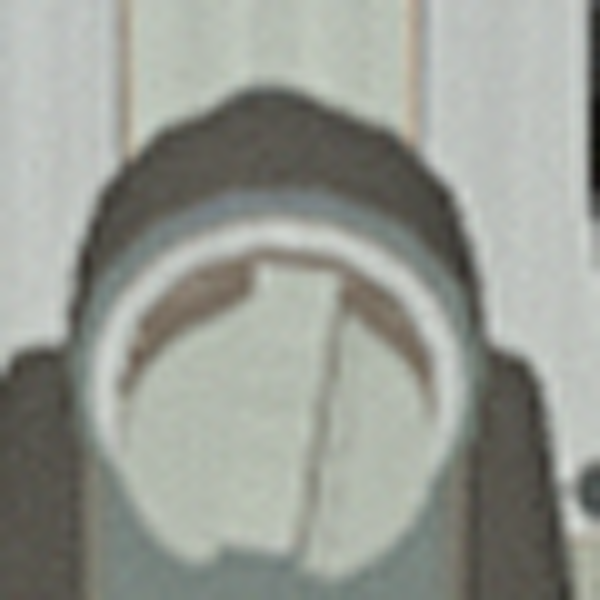

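View pics/w5e.png

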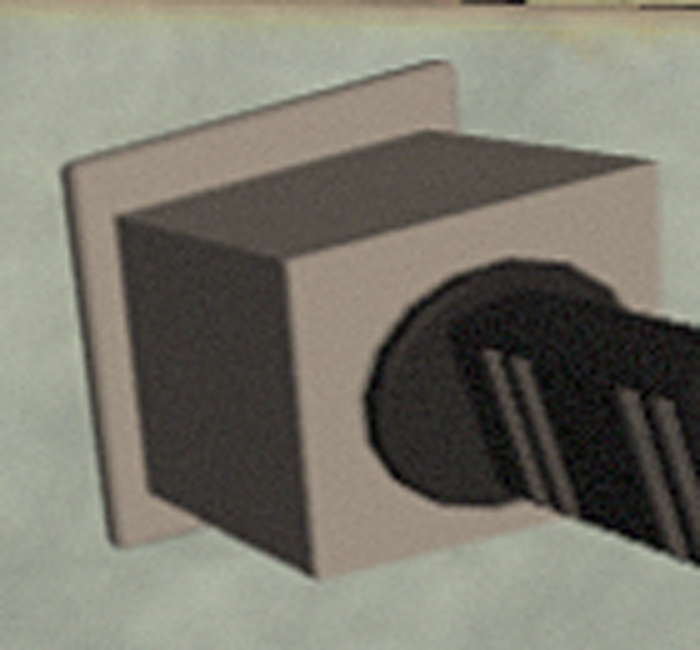

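View pics/w5c.png

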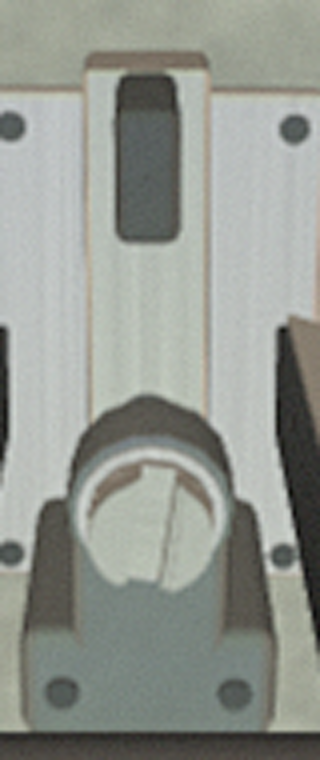

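```bash
python3 -c "
from h import *
import pickle
c=pickle.load(open('w5.pkl','rb'))
T=lambda x,y,x0,y0,k:((x+.5)/k-.5+x0,(y+.5)/k-.5+y0)
D=lambda x,y:T(x,y,295,290,10)
f=onz(c,D(298,265),.08);r=onz(c,D(261,550),.08)
print(f,r,'len',np.linalg.norm(r-f),'mid',(f+r)/2,'ang',np.arctan2(*(r-f)[[1,0]]))
f=onz(c,D(345,320),.087);r=onz(c,D(300,565),.087);print('wall edge ang',np.arctan2(*(r-f)[[1,0]]))
f=onz(c,D(345,320),.08);r=onz(c,D(300,565),.08);print('wall edge ang',np.arctan2(*(r-f)[[1,0]]),f,r)
print('head L/R z.087',onz(c,D(119,400),.087),onz(c,D(436,400),.087))
# base edges yaw
C=lambda x,y:T(x,y,285,200,4)
for a,b,z in [((85,75),(92,420),.034),((207,75),(205,420),.034),((62,692),(10,127),.01),]:
  p=onz(c,C(*a),z);q=onz(c,C(*b),z);print(np.arctan2(q[1]-p[1],q[0]-p[0]),p,q)
E=lambda x,y:T(x,y,500,150,5)
print('holes',[onz(c,C(*p),.01) for p in [(11,127),(294,129),(11,553),(282,556)]])
print('stand top', [onz(c,E(*p),.058) for p in [(288,260),(318,577),(657,162)]])
"
```

```text
[0.528  0.1545 0.08  ] [0.5565 0.1521 0.08  ] len 0.028665503727107387 mid [0.5422 0.1533 0.08  ] ang -0.08432666193825493
wall edge ang -0.1271774166219818
wall edge ang -0.12717741662198262 [0.5332 0.1588 0.08  ] [0.558  0.1556 0.08  ]
head L/R z.087 [0.5375 0.1393 0.087 ] [0.5368 0.1666 0.087 ]
0.03621381493781522 [0.4516 0.1353 0.034 ] [0.5407 0.1386 0.034 ]
0.03606957573773644 [0.4508 0.1639 0.034 ] [0.5399 0.1671 0.034 ]
-3.051710480761049 [0.64   0.1308 0.01  ] [0.4711 0.1156 0.01  ]
holes [array([0.4711, 0.1159, 0.01  ]), array([0.4696, 0.188 , 0.01  ]), array([0.5946, 0.116 , 0.01  ]), array([0.5935, 0.192 , 0.01  ])]
stand top [array([0.4257, 0.3496, 0.058 ]), array([0.4826, 0.3679, 0.058 ]), array([0.4077, 0.4069, 0.058 ])]
```

```bash
python3 -c "
from h import *
t=cal('top');s=cal('scene')
print([onz(t,p,0) for p in [(165,97),(130,235)]],[onz(s,p,0) for p in [(207,171),(325,115)]], onz(s,(250,0),.4))
for z in (.3,.5): print(z,[onz(t,p,z) for p in [(122,240),(50,92),(0,90)]])
mv([.445,.386,.22],np.pi+.03)
"
```

```text
[array([0.8913, 0.4512, 0.    ]), array([0.5231, 0.4912, 0.    ])] [array([0.5122, 0.5275, 0.    ]), array([1.0029, 0.5055, 0.    ])] [0.8691 0.7271 0.4   ]
0.3 [array([0.4544, 0.3867, 0.3   ]), array([0.7381, 0.5652, 0.3   ]), array([0.7354, 0.6601, 0.3   ])]
0.5 [array([0.4176, 0.3053, 0.5   ]), array([0.6404, 0.4455, 0.5   ]), array([0.6382, 0.5201, 0.5   ])]
t 8.8833 pos [0.4661 0.1504 0.1577] rot [ 3.14    0.0092 -3.1144] F [1.7649 1.0303 0.6156] w 0.037295177591837585
shift cm [ 1.4119 23.614  -6.2029] rot [ 0.0016  0.0092 -0.0028]
```

>>> {"fn": "apply_moves", "kwargs": {
  "moves": [
    [[0,1,-3],[0,0,0],0.8],
    [[0.2,4,-6.2],[0,0,0],0.8],
    [[0.5,8,-6.2],[0,0,0],0.8],
    [[0.7,12,-6.2],[0,0,0],0.8],
    [[1,16,-6.2],[0,0,0],0.8],
    [[1.2,20,-6.2],[0,0,0],0.8],
    [[1.4,22.5,-6.2],[0,0,0],0.8],
    [[1.4,23.6,-6.2],[0,0,0],0.8],
    [[1.4,23.6,-6.2],[0,0,0],0.8],
    [[1.4,23.6,-6.2],[0,0,0],0.8]
  ]
}}

```text
time: 9.72
tool_pos: [0.4428, 0.3846, 0.2137]
ee_rot: [-3.139, -0.001, -3.114]
wrist_force: [-0.4, -0.3, -0.3]
width: 0.0751
```

>>> {"fn": "apply_moves", "kwargs": {
  "moves": [
    [[0,0,0],[0,0,0],0.8],
    [[0,0,0],[0,0,0],0.8],
    [[0,0,0],[0,0,0],0.8],
    [[0,0,0],[0,0,0],0.8],
    [[0,0,0],[0,0,0],0.8],
    [[0,0,0],[0,0,0],0.8],
    [[0,0,0],[0,0,0],0.8],
    [[0,0,0],[0,0,0],0.8],
    [[0,0,0],[0,0,0],0.8],
    [[0,0,0],[0,0,0],0.8]
  ]
}}

```text
time: 10.55
tool_pos: [0.4429, 0.3855, 0.215]
ee_rot: [3.142, 0.0, -3.114]
wrist_force: [-0.4, 0.4, 1.2]
width: 0.0749
```

```bash
python3 -c "
from h import *
import pickle
c=cal('wrist')
cv2.imwrite('pics/w6.png',optics.snapshot('wrist')[:,:,::-1])
pickle.dump(c,open('w6.pkl','wb'))
mv([.445,.386,.22],np.pi+.03)
print(proj(c,[[.445,.386,.112],[.445,.386,.058]]))
crop('pics/w6.png','pics/w6c.png',260,180,130,130,5)
"
```

```text
t 10.6 pos [0.4429 0.3855 0.215 ] rot [ 3.1415  0.     -3.1142] F [-0.0482 -0.5104  0.3606] w 0.07529103262953699
shift cm [-0.2092  0.0426 -0.4988] rot [ 0.0001  0.     -0.0026]
[[321.8607 239.9885]
 [321.6234 225.7031]]
```

View pics/w6.png

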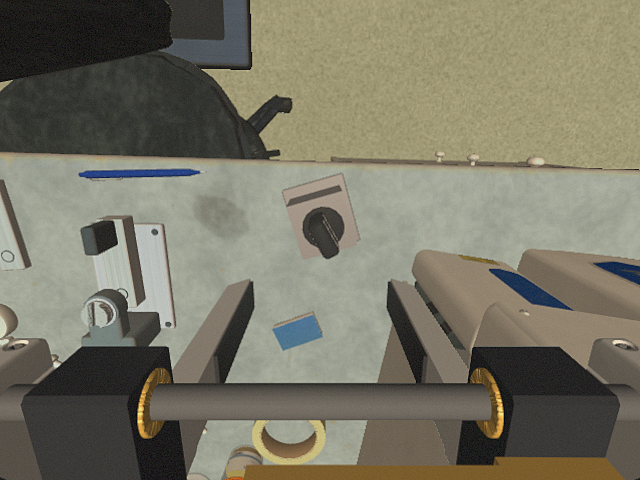

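View pics/w6c.png

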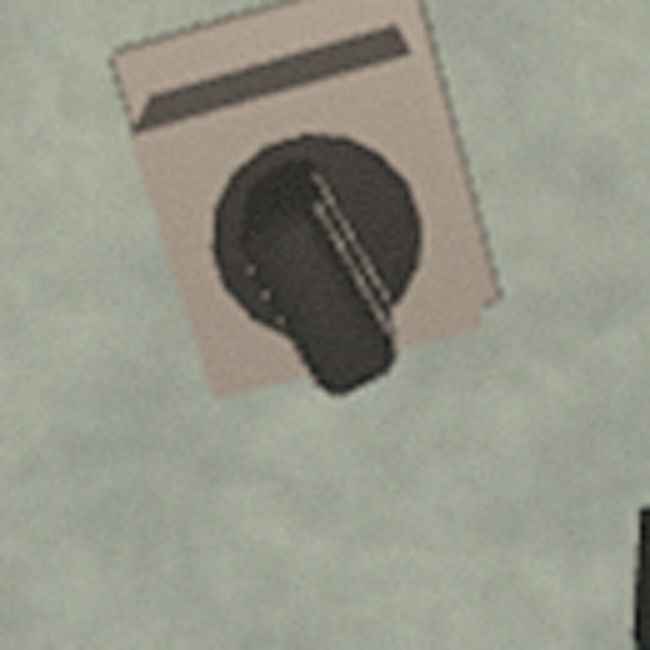

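The driver is at w6 (322,230). Its handle's flats run along the ridge lines in w6c, from (315,180) to (385,325), and the guard's centre is at (318,232).

```bash
python3 -c "
from h import *
import pickle
c=pickle.load(open('w6.pkl','rb'))
T=lambda x,y,x0,y0,k:((x+.5)/k-.5+x0,(y+.5)/k-.5+y0)
D=lambda x,y:T(x,y,260,180,5)
for a,b,z in [((316,172),(388,300),.085),((318,208),(392,326),.075),((250,268),(282,322),.08)]:
  f=onz(c,D(*a),z);r=onz(c,D(*b),z);print(f,r,np.linalg.norm(r-f),'ang',np.arctan2(*(r-f)[[1,0]]))
print('guard',onz(c,D(318,235),.063), [onz(c,D(*p),.063) for p in [(214,235),(422,235),(315,135)]])
print('stand top corners z.058',[onz(c,D(*p),.058) for p in [(135,130),(215,397),(483,320)]])
print('handle top far end z.112',onz(c,D(345,394),.112), [onz(c,D(*p),.112) for p in [(320,385),(395,350)]])
im=cv2.imread('pics/w6c.png'); im=np.clip(im.astype(float)*2.2,0,255).astype(np.uint8); cv2.imwrite('pics/w6d.png',im)
"
```

```text
[0.4269 0.3865 0.085 ] [0.452  0.4013 0.085 ] 0.029153443157873556 ang 0.5348870003620696
[0.4362 0.3872 0.075 ] [0.4603 0.403  0.075 ] 0.02873809530357855 ang 0.5796450898144703
[0.4476 0.3741 0.08  ] [0.4585 0.3807 0.08  ] 0.012792091142306575 ang 0.5419454927179831
guard [0.4447 0.3876 0.063 ] [array([0.4453, 0.3661, 0.063 ]), array([0.4441, 0.4091, 0.063 ]), array([0.4238, 0.3863, 0.063 ])]
stand top corners z.058 [array([0.4248, 0.3493, 0.058 ]), array([0.4824, 0.3666, 0.058 ]), array([0.4635, 0.4233, 0.058 ])]
handle top far end z.112 [0.4623 0.3927 0.112 ] [array([0.4607, 0.3881, 0.112 ]), array([0.4536, 0.4014, 0.112 ])]
```

View pics/w6d.png

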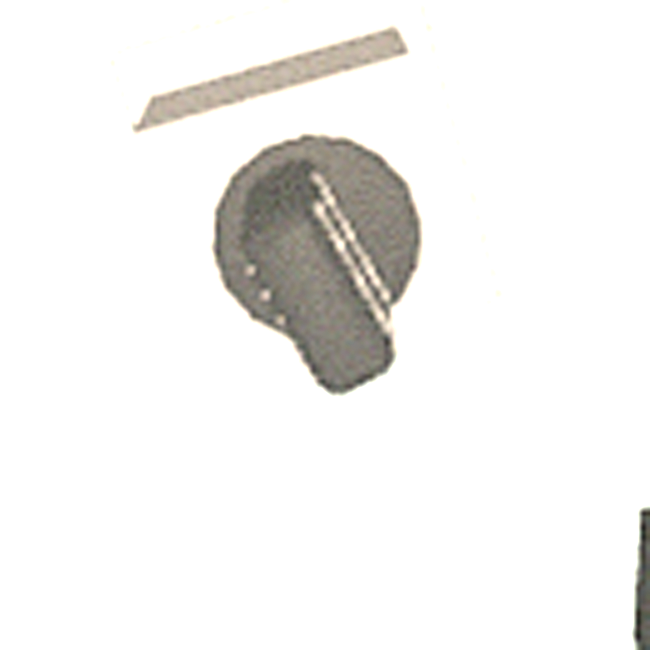

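```bash
python3 -c "
from h import *
mv([.4445,.387,.085],np.pi+.54)
"
```

```text
t 10.6 pos [0.4429 0.3855 0.215 ] rot [ 3.1415  0.     -3.1142] F [-0.0482 -0.5104  0.3606] w 0.07529103262953699
shift cm [-0.1619  0.143  13.0012] rot [ 0.0001  0.     -0.5126]
```

>>> {"fn": "apply_moves", "kwargs": {
  "moves": [
    [[-0.16,0.14,1],[0,0,-0.12],0.8],
    [[-0.16,0.14,3],[0,0,-0.24],0.8],
    [[-0.16,0.14,5],[0,0,-0.36],0.7],
    [[-0.16,0.14,6],[0,0,-0.48],0.6],
    [[-0.16,0.14,6.5],[0,0,-0.51],0.5],
    [[-0.16,0.14,7],[0,0,-0.51],0.5],
    [[-0.16,0.14,7],[0,0,-0.51],0.5],
    [[-0.16,0.14,7],[0,0,-0.51],0.5],
    [[-0.16,0.14,7],[0,0,-0.51],0.5],
    [[-0.16,0.14,7],[0,0,-0.51],0.5]
  ]
}}

```text
time: 11.43
tool_pos: [0.4449, 0.3872, 0.146]
ee_rot: [3.141, 0.002, -2.605]
wrist_force: [0.2, -1.0, 0.5]
width: 0.047
```

```bash
python3 -c "
from h import *
import pickle
c=cal('wrist')
cv2.imwrite('pics/w7.png',optics.snapshot('wrist')[:,:,::-1])
pickle.dump(c,open('w7.pkl','wb'))
mv([.4445,.387,.085],np.pi+.54)
print(proj(c,[[.4445,.387,.112],[.4445,.387,.058]]))
crop('pics/w7.png','pics/w7c.png',250,180,140,140,5)
"
```

```text
t 11.4833 pos [0.4449 0.3872 0.1459] rot [ 3.1414  0.0016 -2.6047] F [-1.0778  0.2818 -0.2993] w 0.04720006046159526
shift cm [0.0517 0.004  6.0943] rot [ 0.0002  0.0016 -0.0031]
[[321.2323 264.3157]
 [321.0485 242.4533]]
```

View pics/w7c.png

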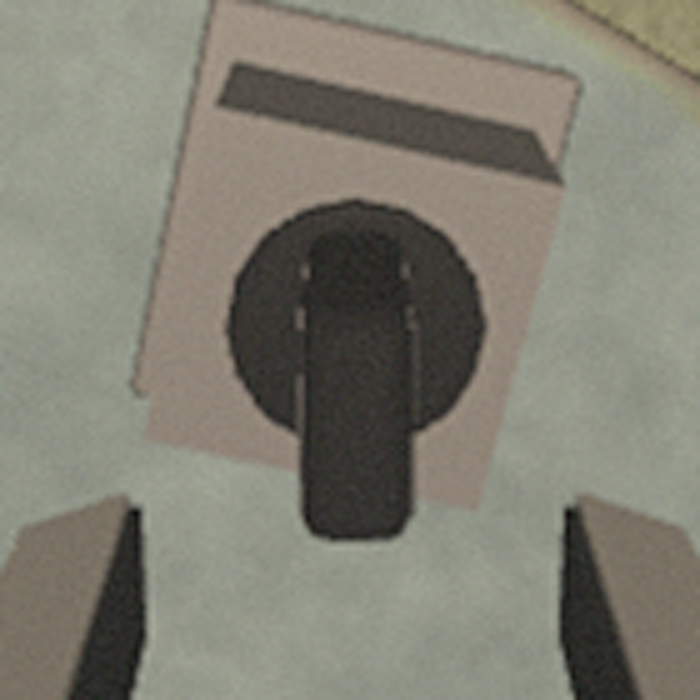

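The handle sits square and centred between the pads, with its top centre at about (321,265), as I predicted. I'll descend and grip.

>>> {"fn": "apply_moves", "kwargs": {
  "moves": [
    [[0.05,0,2],[0,0,0],0.5],
    [[0.05,0,4],[0,0,0],0.5],
    [[0.05,0,5.5],[0,0,0],0.5],
    [[0.05,0,6.05],[0,0,0],0.5],
    [[0.05,0,6.05],[0,0,0],0.4],
    [[0.05,0,6.05],[0,0,0],0],
    [[0.05,0,6.05],[0,0,0],0],
    [[0.05,0,6.05],[0,0,0],0],
    [[0.05,0,6.05],[0,0,0],0],
    [[0.05,0,6.05],[0,0,0],0]
  ]
}}

```text
time: 12.32
tool_pos: [0.4447, 0.3872, 0.0858]
ee_rot: [3.141, 0.002, -2.604]
wrist_force: [-0.2, -0.2, 2.5]
width: 0.0153
```

>>> {"fn": "apply_moves", "kwargs": {
  "moves": [
    [[0,0,0],[0,0,0],0],
    [[0,0,0],[0,0,0],0],
    [[0,0,0],[0,0,0],0],
    [[0,0,0],[0,0,0],0],
    [[0,0,0],[0,0,0],0],
    [[0,0,0],[0,0,0],0],
    [[0,0,0],[0,0,0],0],
    [[0,0,0],[0,0,0],0],
    [[0,0,0],[0,0,0],0],
    [[0,0,0],[0,0,0],0]
  ]
}}

```text
time: 13.15
tool_pos: [0.4446, 0.3872, 0.0858]
ee_rot: [3.141, 0.002, -2.604]
wrist_force: [0.1, 0.4, 5.9]
width: 0.0156
```

```bash
python3 -c "
from h import *
mv([.4445,.387,.21],np.pi+.54)
mv([.5415,.153,.21],np.pi-.10)
"
```

```text
t 13.15 pos [0.4446 0.3872 0.0858] rot [ 3.1411  0.0024 -2.6043] F [0.1028 0.3935 5.8542] w 0.0155679602799611
shift cm [ -0.0064  -0.0045 -12.4243] rot [ 0.0005  0.0024 -0.0027]
t 13.15 pos [0.4446 0.3872 0.0858] rot [ 3.1411  0.0024 -2.6043] F [0.1028 0.3935 5.8542] w 0.0155679602799611
shift cm [  3.6369 -25.0719 -12.4443] rot [0.0012 0.0021 0.6373]
```

>>> {"fn": "apply_moves", "kwargs": {
  "moves": [
    [[0,0,-2],[0,0,0],0],
    [[0,0,-5],[0,0,0],0],
    [[0,0,-8.5],[0,0,0],0],
    [[0,0,-12],[0,0,0],0],
    [[0.2,-2,-12.4],[0,0,0.1],0],
    [[0.9,-6,-12.4],[0,0,0.2],0],
    [[1.5,-10,-12.4],[0,0,0.3],0],
    [[2.1,-14,-12.4],[0,0,0.4],0],
    [[2.6,-18,-12.4],[0,0,0.5],0],
    [[3,-21,-12.4],[0,0,0.6],0]
  ]
}}

```text
time: 13.98
tool_pos: [0.526, 0.1877, 0.2072]
ee_rot: [-3.14, -0.002, 3.072]
wrist_force: [-0.1, 0.2, -0.8]
width: 0.0156
```

```bash
python3 -c "
from h import *
mv([.5415,.153,.20],np.pi-.10)
"
```

```text
t 13.9833 pos [0.526  0.1877 0.2072] rot [-3.1397 -0.0018  3.0721] F [-0.1108  0.2368 -0.8081] w 0.015556614223313753
shift cm [-1.7891 -3.3501  0.7273] rot [-0.0019 -0.0018  0.0305]
```

>>> {"fn": "apply_moves", "kwargs": {
  "moves": [
    [[-0.8,-1.5,0],[0,0,0.03],0],
    [[-1.6,-3,0],[0,0,0.03],0],
    [[-1.8,-3.4,0],[0,0,0.03],0],
    [[-1.8,-3.4,0],[0,0,0.03],0],
    [[-1.8,-3.4,0],[0,0,0.03],0],
    [[-1.8,-3.4,0],[0,0,0.03],0],
    [[-1.8,-3.4,0],[0,0,0.03],0],
    [[-1.8,-3.4,0],[0,0,0.03],0],
    [[-1.8,-3.4,0],[0,0,0.03],0],
    [[-1.8,-3.4,0],[0,0,0.03],0]
  ]
}}

```text
time: 14.82
tool_pos: [0.5414, 0.1563, 0.2086]
ee_rot: [3.141, 0.0, 3.05]
wrist_force: [-0.1, -0.0, -0.6]
width: 0.0151
```

```bash
python3 -c "
from h import *
c=cal('wrist')
cv2.imwrite('pics/w8.png',optics.snapshot('wrist')[:,:,::-1])
cv2.imwrite('pics/s8.png',optics.snapshot('scene')[:,:,::-1])
crop('pics/s8.png','pics/s8c.png',230,140,110,110,6)
crop('pics/w8.png','pics/w8c.png',260,150,120,220,3)
mv([.5415,.153,.20],np.pi-.10)
p=robot.get_obs()['tool_pos']; s=cal('scene')
print(proj(s,[p-[0,0,.08],[.5415,.153,.08]]))
"
```

```text
t 14.9167 pos [0.5415 0.1561 0.2086] rot [3.1415 0.0002 3.0492] F [ 0.0008  0.4164 -0.5178] w 0.015350196990709893
shift cm [-0.025  -0.3044  0.8633] rot [0.0001 0.0002 0.0076]
[[288.076  194.7346]
 [289.2255 208.3138]]
```

View pics/w8c.png

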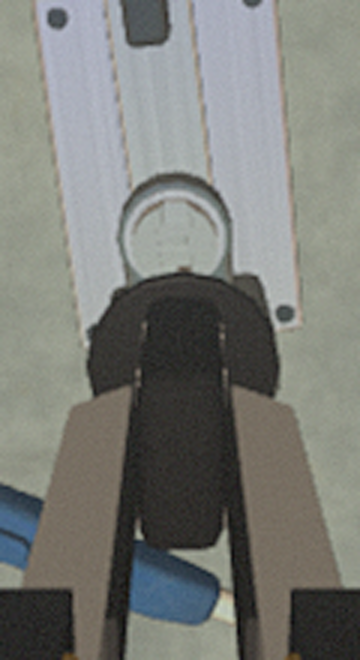

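View pics/s8c.png

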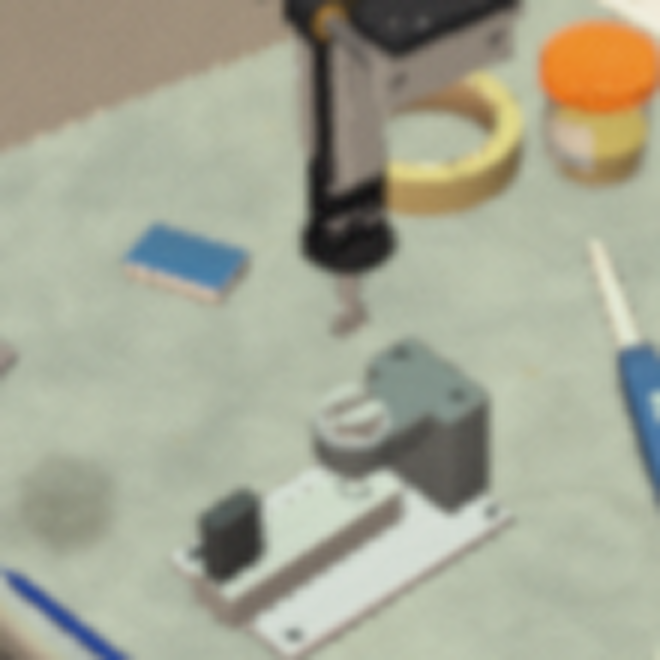

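The blade tip is where I predicted, at about s8c (350,328), with the slot directly below it. I'll shift 2.7 mm sideways and lower it into the slot.

>>> {"fn": "apply_moves", "kwargs": {
  "moves": [
    [[0,-0.27,0.5],[0,0,0],0],
    [[0,-0.27,1.5],[0,0,0],0],
    [[0,-0.27,2.5],[0,0,0],0],
    [[0,-0.27,3],[0,0,0],0],
    [[0,-0.27,3.3],[0,0,0],0],
    [[0,-0.27,3.5],[0,0,0],0],
    [[0,-0.27,3.7],[0,0,0],0],
    [[0,-0.27,3.8],[0,0,0],0],
    [[0,-0.27,3.8],[0,0,0],0],
    [[0,-0.27,3.8],[0,0,0],0]
  ]
}}

```text
time: 15.75
tool_pos: [0.5415, 0.1532, 0.1709]
ee_rot: [3.141, 0.001, 3.049]
wrist_force: [0.7, -0.3, -0.7]
width: 0.0154
```

```bash
python3 -c "
from h import *
c=cal('wrist')
cv2.imwrite('pics/s9.png',optics.snapshot('scene')[:,:,::-1])
crop('pics/s9.png','pics/s9c.png',255,170,70,60,10)
mv([.5415,.153,.162],np.pi-.10)
"
```

```text
t 15.8 pos [0.5416 0.1532 0.171 ] rot [3.1413 0.0008 3.0488] F [ 0.3753 -0.2799 -0.1342] w 0.015496885167465873
shift cm [ 0.0058 -0.0164  0.8953] rot [0.0003 0.0008 0.0072]
```

View pics/s9c.png

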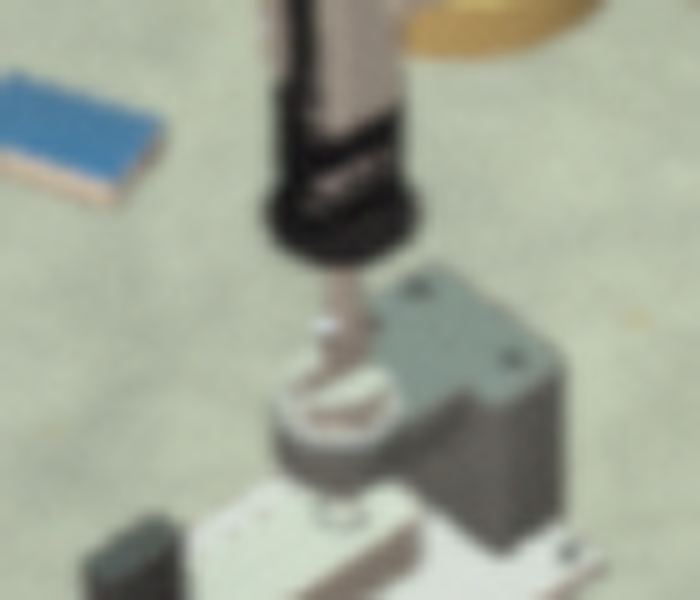

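>>> {"fn": "apply_moves", "kwargs": {
  "moves": [
    [[0,0,0.15],[0,0,0],0],
    [[0,0,0.3],[0,0,0],0],
    [[0,0,0.45],[0,0,0],0],
    [[0,0,0.6],[0,0,0],0],
    [[0,0,0.7],[0,0,0],0],
    [[0,0,0.8],[0,0,0],0],
    [[0,0,0.85],[0,0,0],0],
    [[0,0,0.9],[0,0,0],0],
    [[0,0,0.9],[0,0,0],0],
    [[0,0,0.9],[0,0,0],0]
  ]
}}

```text
time: 16.63
tool_pos: [0.5414, 0.1531, 0.1616]
ee_rot: [3.141, 0.0, 3.049]
wrist_force: [0.0, -0.2, -1.5]
width: 0.0154
```

```bash
python3 -c "
from h import *
cv2.imwrite('pics/s10.png',optics.snapshot('scene')[:,:,::-1])
crop('pics/s10.png','pics/s10c.png',255,170,70,60,10)
mv([.5415,.153,.162],np.pi-.10)
print(robot.get_obs()['joint_positions'],robot.get_obs()['wrist_torque'])
"
```

```text
t 16.6833 pos [0.5414 0.1531 0.1616] rot [3.1415 0.0002 3.0488] F [ 0.5219 -0.822  -0.8441] w 0.0155964774556049
shift cm [-0.0116 -0.0114 -0.0408] rot [0.0001 0.0002 0.0072]
[ 0.1748  0.1223  1.3888  0.0001  1.6303 -1.3032] [-0.0183 -0.0756 -0.0219]
```

View pics/s10c.png

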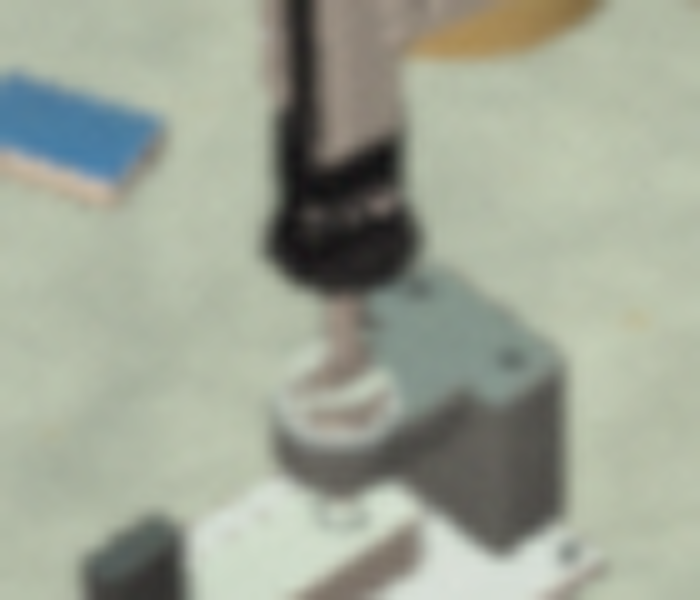

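The blade is in the slot (tip about 82 mm high, no contact force). I'll turn clockwise in stages.

>>> {"fn": "apply_moves", "kwargs": {
  "moves": [
    [[0,0,0],[0,0,0.08],0],
    [[0,0,0],[0,0,0.16],0],
    [[0,0,0],[0,0,0.24],0],
    [[0,0,0],[0,0,0.32],0],
    [[0,0,0],[0,0,0.4],0],
    [[0,0,0],[0,0,0.5],0],
    [[0,0,0],[0,0,0.6],0],
    [[0,0,0],[0,0,0.7],0],
    [[0,0,0],[0,0,0.75],0],
    [[0,0,0],[0,0,0.8],0]
  ]
}}

```text
time: 17.52
tool_pos: [0.5415, 0.1534, 0.1617]
ee_rot: [3.141, -0.0, 2.246]
wrist_force: [-0.1, 0.3, -1.3]
width: 0.0154
```

```bash
python3 -c "
from h import *
cv2.imwrite('pics/s11.png',optics.snapshot('scene')[:,:,::-1])
crop('pics/s11.png','pics/s11c.png',255,170,70,60,10)
mv([.5415,.153,.162],np.pi-.10)
print(robot.get_obs()['joint_positions'],robot.get_obs()['wrist_torque'])
"
```

```text
t 17.5667 pos [0.5416 0.1533 0.1617] rot [ 3.1408 -0.      2.2451] F [ 0.5263  0.0892 -1.2376] w 0.01547361492321103
shift cm [-0.0217 -0.0242 -0.0308] rot [ 0.0008  0.0003 -0.7965]
[ 0.1749  0.1223  1.3886  0.0004  1.63   -0.4994] [ 0.1088 -0.0704  0.037 ]
```

View pics/s11c.png

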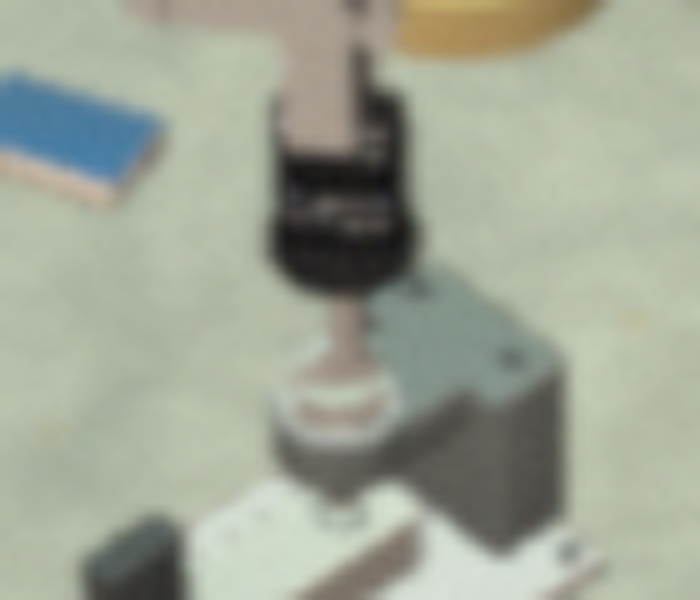

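The screw is following: the slot has swung round in s11c, and the moment about z has risen by about 0.06 N m, as expected. I'll go on to the total turn.

>>> {"fn": "apply_moves", "kwargs": {
  "moves": [
    [[0,0,0],[0,0,0.08],0],
    [[0,0,0],[0,0,0.16],0],
    [[0,0,0],[0,0,0.24],0],
    [[0,0,0],[0,0,0.32],0],
    [[0,0,0],[0,0,0.4],0],
    [[0,0,0],[0,0,0.48],0],
    [[0,0,0],[0,0,0.54],0],
    [[0,0,0],[0,0,0.6],0],
    [[0,0,0],[0,0,0.62],0],
    [[0,0,0],[0,0,0.62],0]
  ]
}}

```text
time: 18.4
tool_pos: [0.5413, 0.1532, 0.1617]
ee_rot: [3.142, -0.0, 1.63]
wrist_force: [0.2, -0.1, 0.2]
width: 0.0159
```

```bash
python3 -c "
from h import *
cv2.imwrite('pics/s12.png',optics.snapshot('scene')[:,:,::-1])
crop('pics/s12.png','pics/s12c.png',255,170,70,60,10)
mv([.5415,.153,.162],np.pi-.10)
print(robot.get_obs()['joint_positions'],robot.get_obs()['wrist_torque'])
"
```

```text
t 18.45 pos [0.5413 0.1531 0.1616] rot [ 3.1415 -0.0001  1.6305] F [-0.0853 -0.1873 -0.9644] w 0.01549476670317889
shift cm [-0.0156  0.0151 -0.0363] rot [ 0.0002 -0.0001 -1.4111]
[0.1748 0.1223 1.3888 0.0001 1.6304 0.1151] [0.0016 0.0892 0.053 ]
```

View pics/s12c.png

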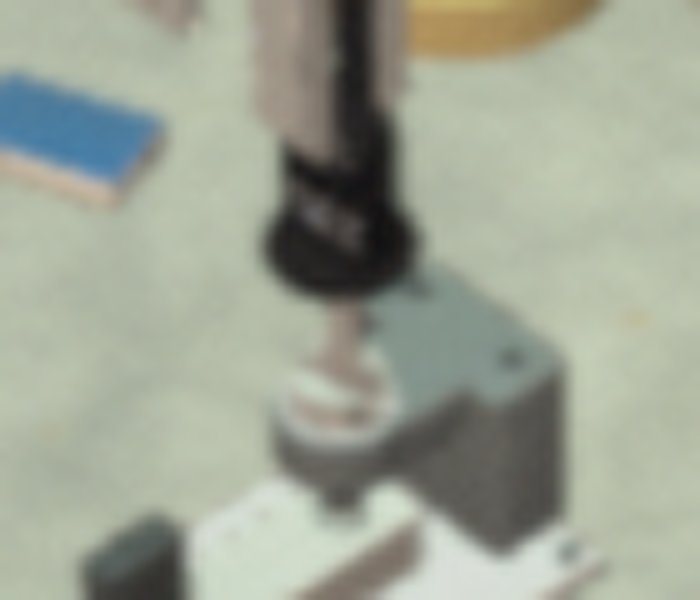

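The nose is now down on the block, and its gap is gone at s12c (340,505). I'll unload within the slot's play, lift out, and look at the slot to check the angle.

>>> {"fn": "apply_moves", "kwargs": {
  "moves": [
    [[0,0,0],[0,0,-0.06],0],
    [[0,0,0],[0,0,-0.12],0],
    [[0,0,0],[0,0,-0.18],0],
    [[0,0,-0.5],[0,0,-0.18],0],
    [[0,0,-1.2],[0,0,-0.18],0],
    [[0,0,-2.5],[0,0,-0.18],0],
    [[0,0,-4.8],[0,0,-0.18],0],
    [[2,0,-5],[0,0,-0.3],0],
    [[5,0,-5],[0,0,-0.42],0],
    [[8,0,-5],[0,0,-0.54],0]
  ]
}}

```text
time: 19.28
tool_pos: [0.5376, 0.2334, 0.2137]
ee_rot: [3.138, 0.001, 2.172]
wrist_force: [0.2, 0.1, -1.2]
width: 0.0157
```

>>> {"fn": "apply_moves", "kwargs": {
  "moves": [
    [[0,0,0],[0,0,-0.12],0],
    [[0,0,0],[0,0,-0.24],0],
    [[0,0,0],[0,0,-0.36],0],
    [[0,0,0],[0,0,-0.48],0],
    [[0,0,0],[0,0,-0.6],0],
    [[0,0,0],[0,0,-0.72],0],
    [[0,0,0],[0,0,-0.84],0],
    [[0,0,0],[0,0,-0.9],0],
    [[0,0,0],[0,0,-0.9],0],
    [[0,0,0],[0,0,-0.9],0]
  ]
}}

```text
time: 20.12
tool_pos: [0.5369, 0.233, 0.2123]
ee_rot: [3.141, 0.001, 3.067]
wrist_force: [0.3, -0.8, -0.7]
width: 0.0156
```

```bash
python3 -c "
from h import *
import pickle
c=cal('wrist')
cv2.imwrite('pics/w13.png',optics.snapshot('wrist')[:,:,::-1])
pickle.dump(c,open('w13.pkl','wb'))
cv2.imwrite('pics/s13.png',optics.snapshot('scene')[:,:,::-1])
crop('pics/s13.png','pics/s13c.png',260,190,60,50,10)
mv([.4446,.3872,.20],np.pi+.54)
p=proj(c,[[.5415,.153,.087]])[0];print(p)
crop('pics/w13.png','pics/w13c.png',int(p[0])-30,int(p[1])-30,60,60,10);print(int(p[0])-30,int(p[1])-30)
"
```

```text
t 20.2167 pos [0.5369 0.233  0.212 ] rot [3.1413 0.0006 3.0672] F [ 0.3994  0.4038 -0.9129] w 0.015748836788588867
shift cm [10.3482 14.6909  1.1965] rot [ 0.0001  0.0007 -0.6144]
[238.943  241.6614]
208 211
```

View pics/w13c.png

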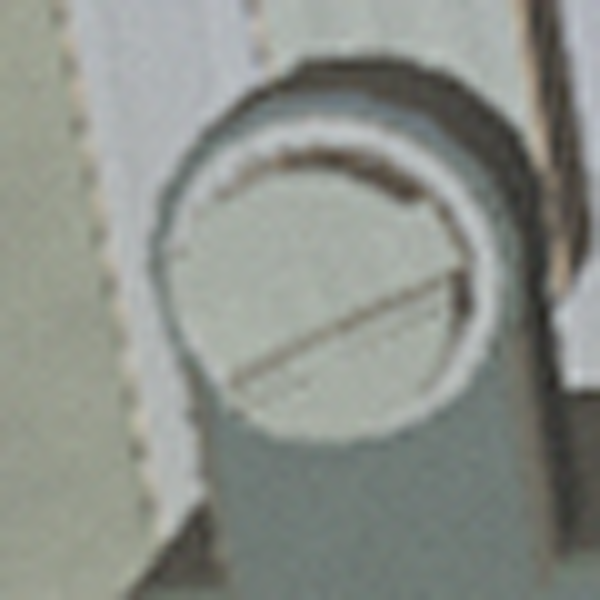

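View pics/w13.png

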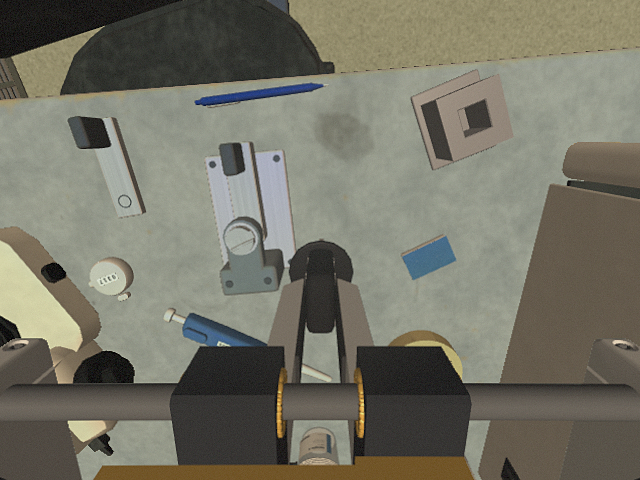

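View pics/s13c.png

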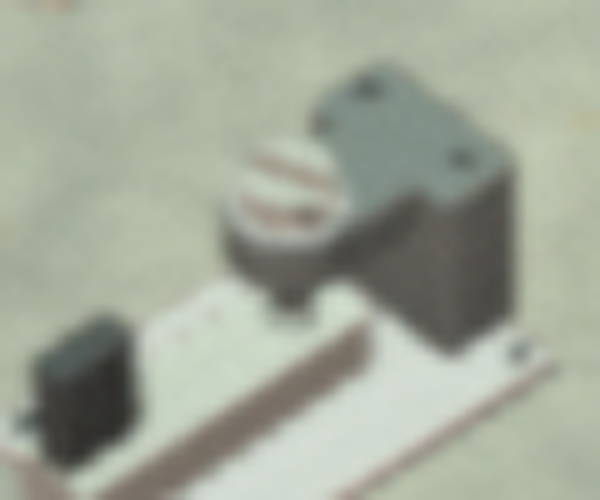

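```bash
python3 -c "
from h import *
import pickle
c=pickle.load(open('w13.pkl','rb'))
T=lambda x,y:((x+.5)/10-.5+208,(y+.5)/10-.5+211)
for z in (.08,.087):
  f=onz(c,T(235,380),z);r=onz(c,T(465,270),z);print(f,r,np.arctan2(*(r-f)[[1,0]]))
# press yaw from base edges in this picture: left edge
im=cv2.imread('pics/w13.png');crop('pics/w13.png','pics/w13e.png',190,130,120,170,4)
im=cv2.imread('pics/w13c.png'); im=cv2.convertScaleAbs(im,alpha=2.5,beta=-280); cv2.imwrite('pics/w13f.png',im)
im=cv2.imread('pics/w5d.png'); im=cv2.convertScaleAbs(im,alpha=2.5,beta=-320); cv2.imwrite('pics/w5f.png',im)
"
```

```text
[0.5499 0.1423 0.08  ] [0.5403 0.1665 0.08  ] 1.9475804496341829
[0.5479 0.1444 0.087 ] [0.5385 0.1681 0.087 ] 1.947580449634184
```

View pics/w13f.png

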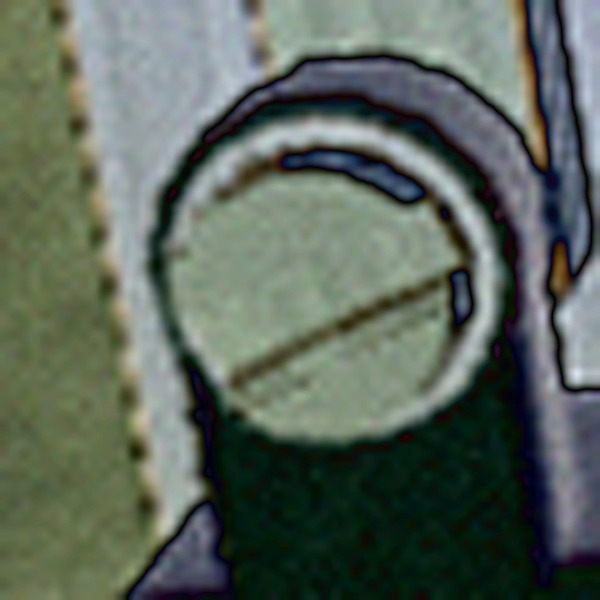

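View pics/w13e.png

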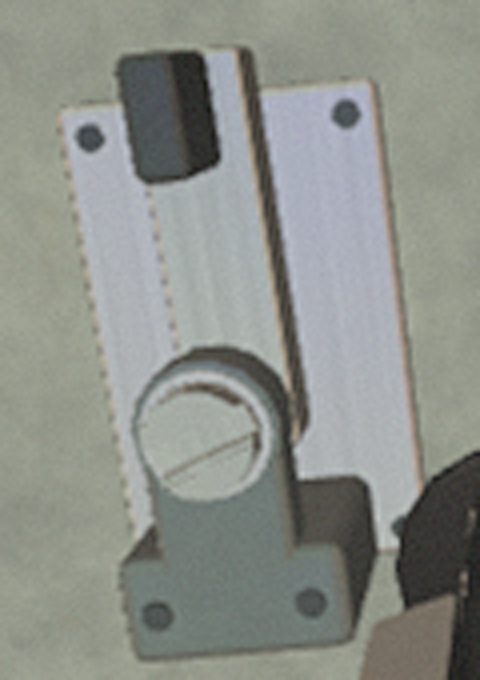

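```bash
python3 -c "
from h import *
import pickle
c=pickle.load(open('w13.pkl','rb'))
T=lambda x,y:((x+.5)/4-.5+190,(y+.5)/4-.5+130)
for a,b,z in [((62,112),(130,520),.01),((380,85),(422,470),.01),((243,48),(297,430),.034),((90,137),(346,114),.01),((157,615),(312,602),.076)]:
  f=onz(c,T(*a),z);r=onz(c,T(*b),z);print(f,r,np.linalg.norm(f-r),np.arctan2(*(r-f)[[1,0]]))
p=np.array([.541,.153,.037]);
t=cal('top')
"
```

```text
[0.463  0.1088 0.01  ] [0.5838 0.109  0.01  ] 0.12081112218994366 0.0014433842132529045
[0.4622 0.198  0.01  ] [0.5745 0.199  0.01  ] 0.11229951623814022 0.009082527030850957
[0.4499 0.166  0.034 ] [0.5529 0.1675 0.034 ] 0.10304015132937111 0.014835895632772468
[0.4703 0.1155 0.01  ] [0.4693 0.1877 0.01  ] 0.07222278629823686 1.5844703954630543
[0.5884 0.1334 0.076 ] [0.5878 0.1738 0.076 ] 0.04041838859346986 1.5861608565023186
```

```bash
python3 -c "
from h import *
s=cal('scene')
im=cv2.imread('pics/s13.png')[200:220,278:300]; im=cv2.resize(im,None,fx=30,fy=30,interpolation=cv2.INTER_CUBIC); im=cv2.convertScaleAbs(im,alpha=1.8,beta=-150); cv2.imwrite('pics/s13d.png',im)
for th in (1.1,1.22,1.31,1.45):
  a=.02-th; ex=np.array([np.cos(a),np.sin(a),0]);ey=np.array([-ex[1],ex[0],0]);o=np.array([.541,.153,.087])
  q=proj(s,[o+.0125*ex+.00625*ey,o-.0125*ex+.00625*ey,o+.0125*ex-.00625*ey,o-.0125*ex-.00625*ey])
  print(th,((q-[278,200]+.5)*30-.5).round(0).tolist(), np.degrees(np.arctan2(*(q[1]-q[0])[::-1])))
"
```

```text
1.1 [[496.0, 200.0], [245.0, 136.0], [446.0, 286.0], [195.0, 223.0]] -165.8575683161191
1.22 [[496.0, 212.0], [259.0, 129.0], [432.0, 294.0], [194.0, 210.0]] -160.63563201857275
1.31 [[495.0, 221.0], [271.0, 124.0], [421.0, 300.0], [195.0, 201.0]] -156.49846795879654
1.45 [[491.0, 235.0], [290.0, 117.0], [402.0, 306.0], [200.0, 187.0]] -149.58339784624943
```

View pics/s13d.png

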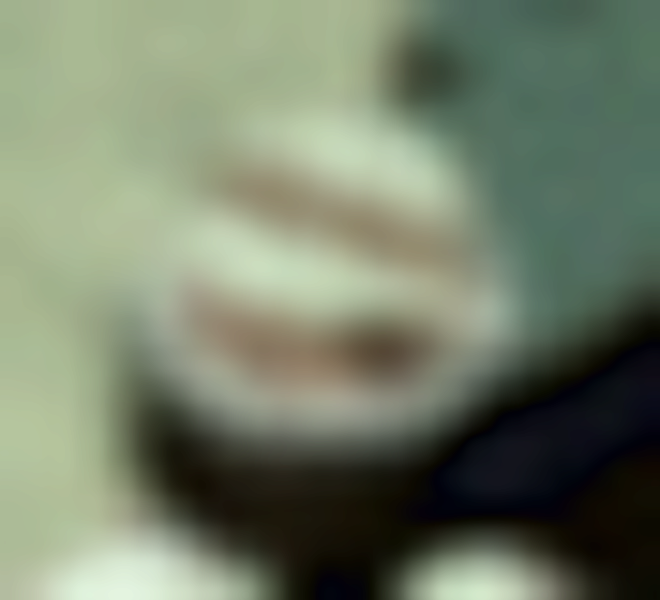

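Two views agree on the screw angle: the wrist image gives about 1.22 rad, and the scene image about 20° slope, which is also 1.22 rad. That puts the nose about 1.5 mm in, well inside 0.8–3.4 mm. I'll return the driver.

>>> {"fn": "apply_moves", "kwargs": {
  "moves": [
    [[1.5,2,0],[0,0,-0.1],0],
    [[3.5,5,0],[0,0,-0.2],0],
    [[5.5,8,0],[0,0,-0.3],0],
    [[7.5,11,0],[0,0,-0.4],0],
    [[9.5,13.5,0],[0,0,-0.5],0],
    [[10.35,14.7,0],[0,0,-0.61],0],
    [[10.35,14.7,0],[0,0,-0.61],0],
    [[10.35,14.7,0],[0,0,-0.61],0],
    [[10.35,14.7,0],[0,0,-0.61],0],
    [[10.35,14.7,0],[0,0,-0.61],0]
  ]
}}

```text
time: 21.05
tool_pos: [0.4451, 0.3859, 0.2116]
ee_rot: [-3.141, 0.0, -2.608]
wrist_force: [-0.8, 0.3, -0.9]
width: 0.0153
```

```bash
python3 -c "
from h import *
c=cal('wrist')
cv2.imwrite('pics/s14.png',optics.snapshot('scene')[:,:,::-1])
crop('pics/s14.png','pics/s14c.png',170,100,100,120,6)
mv([.4446,.3872,.0858],np.pi+.537)
p=robot.get_obs()['tool_pos']
print((proj(cal('scene'),[p-[0,0,.08],[.4446,.3872,.058]])-[170,100])*6)
"
```

```text
t 21.1 pos [0.4451 0.3859 0.2116] rot [-3.1412  0.0001 -2.608 ] F [ 0.1485 -0.7083 -1.6626] w 0.01569804913546339
shift cm [-0.0198  0.1462 12.5768] rot [-0.0004  0.0001 -0.0034]
[[243.8985 414.4288]
 [258.1146 529.5012]]
```

View pics/s14c.png

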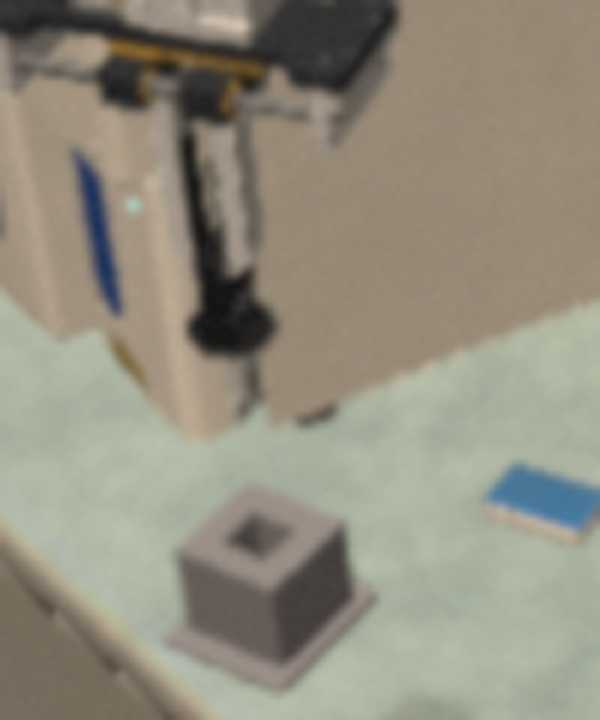

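The hole is at s14c (260,535) and the blade tip is above it at (247,412), both as expected. I'll lower the driver.

>>> {"fn": "apply_moves", "kwargs": {
  "moves": [
    [[-0.02,0.14,2],[0,0,0],0],
    [[-0.02,0.14,4.5],[0,0,0],0],
    [[-0.02,0.14,6],[0,0,0],0],
    [[-0.02,0.14,7.5],[0,0,0],0],
    [[-0.02,0.14,9],[0,0,0],0],
    [[-0.02,0.14,10.5],[0,0,0],0],
    [[-0.02,0.14,11.8],[0,0,0],0],
    [[-0.02,0.14,12.3],[0,0,0],0],
    [[-0.02,0.14,12.45],[0,0,0],0],
    [[-0.02,0.14,12.5],[0,0,0],0]
  ]
}}

```text
time: 21.93
tool_pos: [0.4441, 0.3882, 0.0868]
ee_rot: [-3.142, 0.001, -2.605]
wrist_force: [0.5, -0.1, -1.1]
width: 0.0157
```

```bash
python3 -c "
from h import *
mv([.4446,.3872,.0858],np.pi+.537)
"
```

```text
t 21.9333 pos [0.4441 0.3882 0.0868] rot [-3.1416  0.0006 -2.6053] F [ 0.4977 -0.0978 -1.0676] w 0.015740591313124403
shift cm [ 0.0113 -0.1106  0.1006] rot [-0.      0.0006 -0.0007]
```

>>> {"fn": "apply_moves", "kwargs": {
  "moves": [
    [[0,-0.08,0.05],[0,0,0],0],
    [[0,-0.08,0.09],[0,0,0],0],
    [[0,-0.08,0.09],[0,0,0],0],
    [[0,-0.08,0.09],[0,0,0],0.1],
    [[0,-0.08,0.09],[0,0,0],0.25],
    [[0,-0.08,0.09],[0,0,0],0.45],
    [[0,-0.08,0.09],[0,0,0],0.45],
    [[0,-0.08,0.09],[0,0,0],0.45],
    [[0,-0.08,0.09],[0,0,0],0.45],
    [[0,-0.08,0.09],[0,0,0],0.45]
  ]
}}

```text
time: 22.77
tool_pos: [0.4441, 0.3878, 0.0857]
ee_rot: [3.142, 0.0, -2.604]
wrist_force: [0.1, -0.5, -0.6]
width: 0.0422
```

>>> {"fn": "apply_moves", "kwargs": {
  "moves": [
    [[0,0,0],[0,0,0],0.5],
    [[0,0,-1.5],[0,0,0],0.5],
    [[0,0,-4],[0,0,0],0.5],
    [[0,0,-7],[0,0,0],0.5],
    [[0,0,-10],[0,0,0],0.5],
    [[0,0,-13],[0,0,0],0.5],
    [[0,0,-13.5],[0,0,0],0.5],
    [[0,0,-13.5],[0,0,0],0.5],
    [[0,0,-13.5],[0,0,0],0.5],
    [[0,0,-13.5],[0,0,0],0.5]
  ]
}}

```text
time: 23.6
tool_pos: [0.4432, 0.3871, 0.218]
ee_rot: [-3.141, -0.004, -2.604]
wrist_force: [0.6, -0.2, 0.0]
width: 0.0472
```

```bash
python3 -c "
from h import *
import pickle
c=cal('wrist')
cv2.imwrite('pics/w15.png',optics.snapshot('wrist')[:,:,::-1])
pickle.dump(c,open('w15.pkl','wb'))
cv2.imwrite('pics/s15.png',optics.snapshot('scene')[:,:,::-1])
crop('pics/s15.png','pics/s15c.png',190,160,150,120,5)
mv([.4446,.3872,.0858],np.pi+.537)
a=cv2.imread('pics/s0.png') if 0 else cv2.imread('pics/scene0.png');b=cv2.imread('pics/s15.png')
crop('pics/w15.png','pics/w15c.png',250,150,140,140,5)
print(proj(c,[[.4446,.3872,.112],[.4446,.3872,.063]]))
"
```

```text
t 23.7 pos [0.4432 0.3871 0.2179] rot [-3.1413 -0.0046 -2.6044] F [-0.4833 -0.1669 -0.4142] w 0.04709247217771164
shift cm [-0.1855 -0.0589 13.208 ] rot [-0.0003 -0.0046  0.0002]
[[320.3024 239.2237]
 [320.3103 226.495 ]]
```

View pics/s15c.png

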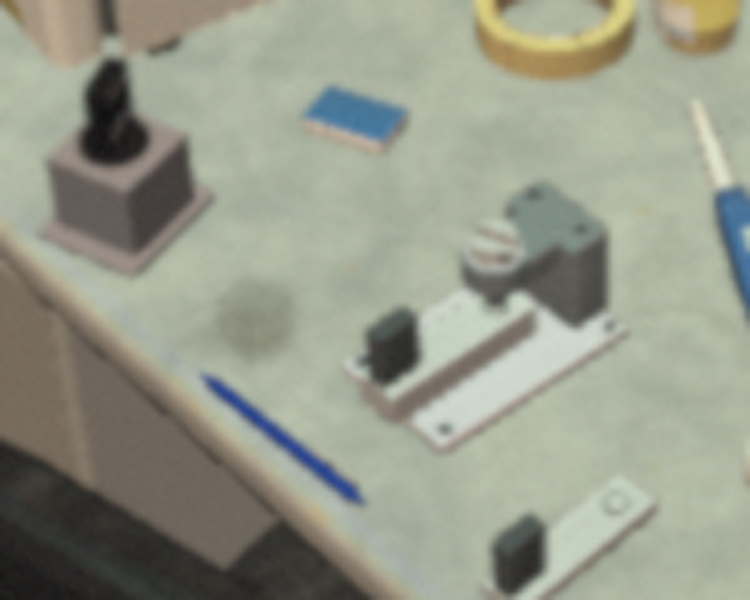

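View pics/w15c.png

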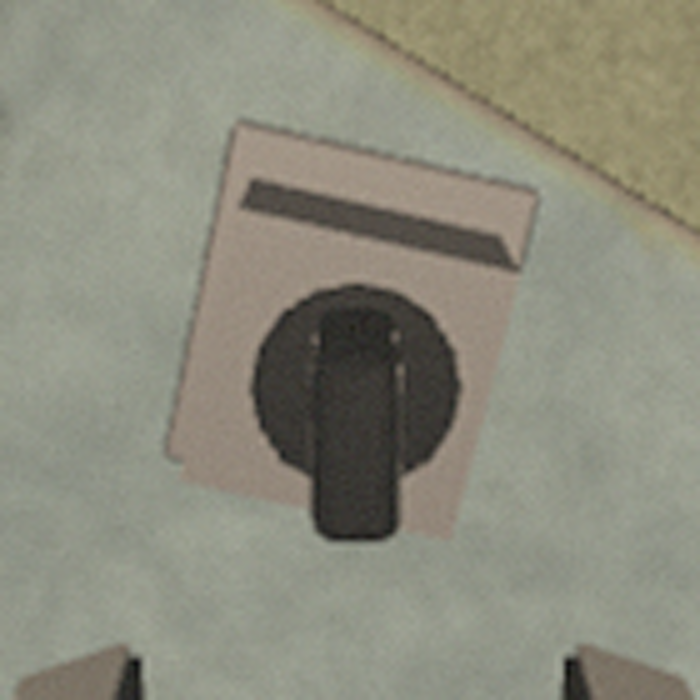

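The driver is seated upright in the stand as at the start: the guard is flat on the block in both views, and the handle's top centre is at about w15 (321,242). The block is under the nose, and the pen, the lens pad and the thin block look unmoved. The gripper is clear, so I'll hand in.

```bash
python3 -c "
from bench import job, robot
print(job.close_job()); print(robot.get_obs()['time'])"
```

```text
the job is handed in; nothing more can be done
None
the job is handed in; nothing more can be done
```

I set the stop and handed the job in, at about 24 s of the 64 s allowed. `close_job` gives no verdict, so the result rests on my own checks.

- **Block:** I slid the thick block in over the press's base and lowered it with the nose still free. The ring measured about 1–3 mm from the screw's axis. The final scene view shows the block under the nose.
- **Screw:** I turned it clockwise about 1.42 rad with the driver, including the play in the slot. Wrist and scene views of the slot agree on about 1.22 rad, which puts the nose in about 1.5 mm. The driver's final angle less the slot's play suggests about 1.3 rad, or 2 mm. The two readings disagree slightly, but both are within 0.8–3.4 mm. I did not measure the nose directly.
- **Driver:** it stands in the stand again at the height it started from. The guard lies flat on the stand and the handle looks upright in both views.
- **Everything else:** the thin block, pen and lens pad look unmoved in the final scene view. I did not compare the tally counter, timer and coverslip pack in the last pictures, but the arm never went down near them. The gripper touched nothing at hand-in.

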